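# Slide the tall pitcher home into its stand

### The arm

A 6-joint arm with a two-finger parallel gripper is mounted at the origin on the work surface. World frame = base frame: x ahead of the robot, y to its left, z up, the work surface at z = 0. Lengths are in m, angles in degrees, forces in N, time in s.
With the tool pointing down it reaches from about 0.4 to 0.825 m from the base axis. Payload 7 kg.
Tool frame: the origin (TCP) lies on the centre line of the jaws, within the pads' length; the fingertips stand r.tip_reach ahead of it and the grasp point (between the pads) is the TCP (r.tip_reach is the distance from the TCP to the fingertips, in m); z points along the fingers, y is the line along which they close (so a half turn about z gives the same grasp; the last joint's range is limited). The gripper opens to 88 mm and grips with 3 to 60 N. Pads are 19 mm wide; open, the fingers measure 130 mm over their backs; the gripper's body (78 mm by 193 mm) begins 47 mm behind the grasp point.
Start: joints at [93.169, 20.546, 0.682, 0, -70.136, -16.507], TCP at [0.156, 0.657, 0.246] pointing down, gripper open.
Joint ranges: [-176.03, 176.03], [-82.01, 121.73], [-58.28, 71.71], [-173.87, 95.51], [-174.79, -0.11], [-173.66, 173.66]. Speed limits (degrees/s): [136.94, 136.94, 172.46, 180, 180, 180].

### API

Orientations are given as [roll, pitch, yaw] about the fixed x, y, z axes, in that order (R = Rz(yaw) Ry(pitch) Rx(roll)).
In Python, from plant import sensors, cams, r gives the robot as it stands.
- The arm moves only by the tool drive_tool, never from a script. Its argument "rows" is a list of rows, each an object of numbers: "fingers": the gripper's target within -1 to 1 (fully open at 1, half-way at 0, shut at -1); "x", "y", "z": the shift along the tool's x, y, z in m; "spin": the turn about the tool's z in rad. A call has 1 to 10 rows; each row is the pose to reach, as a shift and turn from the pose commanded when the call began, along the tool's axes at that moment; what a row does not reach only later rows make up. A row lasts 1/8 s, in which the tool goes at most 62.5 mm and 10.7 degrees, less where a joint would pass 70% of its speed; a pose out of reach is approached as far as the arm can. A call with a gripper value outside its range is refused whole. The fingers move at their own pace and stop on an object; "newtons" is the grip in N (left out, the last holds). Time passes only in rows, so rows that repeat a pose let the fingers close. It gives the time, the measured TCP pose, the force, the opening and the grip force at its end, in the units of the state.
- sensors.get_state(): the state, without advancing time (a new reading comes with each control period).
- cams.capture(name): name is "side" or "top" or "wrist"; returns a dict with "pixels" (420x560x3 uint8, red, green, blue), "intrinsics" (3x3 intrinsics, pixels), "eye" and "orientation" of the camera in the world; the wrist camera has in their place "T_tool_cam" (4x4, takes a point from camera to tool coordinates, whose origin is the TCP and whose axes are the flange's). Camera axes: x right, y up, looking along -z (the intrinsics and any distortion apply to the point x, -y, -z); pixel columns grow to the right and rows downward; lengths in m; the calibration is good to about 2 mm. A picture is of the moment at which its call begins: read the wrist's pose just before it. There is no depth.
- r.close_job(): hands the job in; it is judged then, once.
The state is a dict: "time_s": time; "joints": joint angles; "qd": joint speeds; "joint_torque": joint torques, N m; "tcp_pos": TCP position; "eef_rot": TCP orientation; "contact_force": force on the tool from outside, world axes, zero at the start; "moment": the same for the moment, N m; "gripper_width": finger opening in m; "gripper_force": force on a finger pad.
Only numpy, scipy, OpenCV 4.12 (cv2) and the standard library are available. Lean on these libraries where they do the work, as an engineer would, in place of code of your own. Each camera call takes 0.05 s, during which the arm holds its last target. There are 200 camera calls.

### The job

Slide the tall frosted glass pitcher across the counter into the free bay of the low wooden stand, fully home against the stand's back wall, and leave it standing there upright. Only push it, low on its body and steadily so that it does not tip: do not take it between the fingers and do not lift it off the tiles. Leave the caddy in the other bay, the cups and the teapot where they are.

Things in the scene. Friction and masses are not known exactly. Their poses are not given: they have to be found in the camera images.
- pitcher: Tall narrow frosted glass pitcher with round wooden stopper, about 0.45 kg, loose, round about its upright z. Straight cylinder of 70 mm diameter up to 45 mm, tapering to a 28 mm neck at 95 mm, flaring to 40 mm at 205 mm; stopper top at 238 mm. Origin: centre of its underside. Friction on the tiles about 0.6 (varies by 15 %): a push higher than about 50 mm may tip it.
- stand: Low pale wood stand, fixed, 212 mm wide (y), 35 mm high, no floor. x runs from its open front (towards the robot) to the back wall, whose inner face is at x = 35 mm. Divider (|y| < 6 mm) and end walls (|y| 96 to 106 mm) reach forward to x = -12 mm: two bays, each 90 mm wide, centres y = +51 and -51 mm. Origin on the counter between the bays; a pitcher with its axis at x = 0 is fully home.
- free_bay: A point on the counter, nothing to see: the middle of the bay that is free, on the stand's x = 0 line, where the axis of the pitcher stands when it is fully home and centred. Its own axes mean nothing; take directions from the stand.
- caddy: Squat round celadon tea caddy, 62 mm diameter, 55 mm high plus a 10 mm lid knob, loose, standing in the other bay (left or right). Origin: centre of its underside. To be left alone.
- cup_a: Small celadon cup, 66 mm across the rim, 48 mm high, loose on the counter beside the work. Origin: centre of its underside. To be left alone.
- cup_b: A second cup like cup_a. To be left alone.
- teapot: Red clay teapot, body 92 mm across, 84 mm high, loose; handle on its +y side and spout on its -y side each reach about 78 mm from the axis. Origin: centre of its underside. To be left alone.
Not all that is in view belongs to the job. Several things look just like the pitcher: the one meant starts nearest to the robot's base.

How it is judged (in metres and radians):
At the end, for the whole second after the job is handed in: The pitcher stands at rest on the tiles in the free bay, upright within 3 degrees, its foot within 6 mm of touching the stand's back wall; the caddy is within 20 mm, and the cups and the teapot within 30 mm, of where they stood (x of pitcher in the frame of stand above -0.006 m and horizontal distance between pitcher and free_bay below 0.02 m and angle between each of pitcher, caddy's own z axis and vertical below 0.05 rad and height (world z) of pitcher below 0.003 m and linear speed of pitcher below 0.01 m/s and distance of caddy from where it was at the start of the episode below 0.02 m and distance of each of cup_a, cup_b, teapot from where it was at the start of the episode below 0.03 m).
It fails at once if the pitcher tips by more than 17 degrees or is knocked along faster than 0.4 m/s (angle between pitcher's own z axis and vertical above 0.3 rad or linear speed of pitcher above 0.4 m/s).
It fails at once if the pitcher is lifted off the counter (origin more than 15 mm up) (height (world z) of pitcher above 0.015 m).
It fails at once if the pitcher is taken between the fingers (grasp point within 18 mm of its axis, below its top) (horizontal distance between the grasp point and pitcher below 0.018 m and height (world z) of the grasp point below 0.235 m).
It fails at once if the pitcher is pushed high (fingers press it while the grasp point is more than 110 mm above the counter) (contact force between the fingers and pitcher above 0.3 N and height (world z) of the grasp point above 0.11 m).
It fails at once if the caddy is shifted by more than 20 mm, or a cup or the teapot by more than 30 mm (distance of caddy from where it was at the start of the episode above 0.02 m or distance of any of cup_a, cup_b, teapot from where it was at the start of the episode above 0.03 m).
It also fails if it takes over 53 s, if anything falls off the work surface, if the arm or the gripper's body presses on something with over 40 N, if the wrist force passes 120 N, or if a joint passes its speed limit or range.

## Working session

There is one attempt and no reset: what is moved stays moved. The work goes in short steps, Python scripts to look and compute and a tool call to move; the robot and the scene stay as the last step left them, time stands still between calls to the robot, and variables do not carry over. Pictures are saved under pics/ and viewed, at most 10 in all, crops included, and the job is handed in when it is done.

Besides the shell and the picture viewer there is one more tool, called after "Request:" as name(argument=value, ...) on one line, values as JSON. drive_tool: Moves the arm, as the interface text tells. Its arguments: {"type":"object","properties":{"rows":{"type":"array"},"newtons":{"type":"number"}},"required":["rows"]}

```bash
ls; mkdir -p pics; cat > h.py <<'E'
import numpy as np, cv2, json, pickle
from plant import sensors, cams, r
def snap(n,f):
    c=cams.capture(n); cv2.imwrite(f'pics/{f}.png',c['pixels'][:,:,::-1]); pickle.dump({k:v for k,v in c.items()},open(f'pics/{f}.pkl','wb')); return c
E
python3 - <<'E'
from h import *
print(sensors.get_state(), r.tip_reach)
for n in('top','side'):
    c=snap(n,n+'0'); print(n,{k:v for k,v in c.items() if k!='pixels'})
E
```

```text
pics
{'time_s': 0.0, 'joints': array([ 9.31673082e+01,  2.05936285e+01,  6.35904375e-01, -2.21403944e-02,
       -7.01354304e+01, -1.65073399e+01]), 'qd': array([ 0.0030452 ,  0.06921576, -0.11824651,  0.05447482,  0.07100504,
        0.05173012]), 'joint_torque': array([ 2.11029233e-03, -5.82720172e+01,  2.93057656e+01,  6.99679077e+00,
        7.02322679e-03, -1.52330790e-04]), 'tcp_pos': array([0.15564235, 0.65635679, 0.24460773]), 'eef_rot': array([ 1.79904770e+02, -6.51616367e-03, -1.33475664e+01]), 'contact_force': array([0.40675402, 0.62283866, 0.28643703]), 'moment': array([ 0.00880494, -0.03971284, -0.0324767 ]), 'gripper_force': 0.0, 'gripper_width': 0.08751250305602731} 0.019
top {'intrinsics': array([[408.92773933,   0.        , 281.33877323],
       [  0.        , 408.92773933, 206.98342943],
       [  0.        ,   0.        ,   1.        ]]), 'eye': array([0.45593674, 0.05909142, 1.03342646]), 'orientation': array([  7.15877014,  -0.47285056, -88.7436672 ])}
side {'intrinsics': array([[406.65023144,   0.        , 278.3178003 ],
       [  0.        , 406.65023144, 213.7661614 ],
       [  0.        ,   0.        ,   1.        ]]), 'eye': array([ 0.23488633, -0.44918825,  0.67742745]), 'orientation': array([ 44.72362702,   0.4905674 , -34.59739638])}
```

View pics/top0.png

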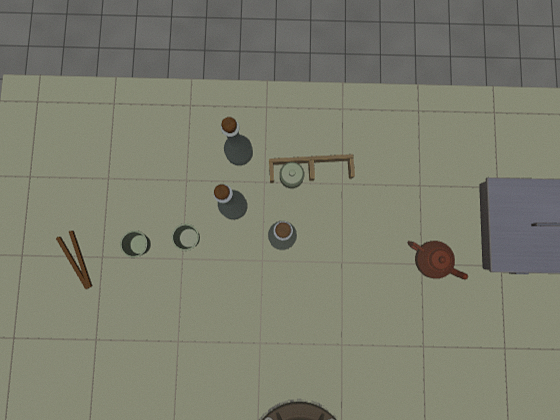

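View pics/side0.png

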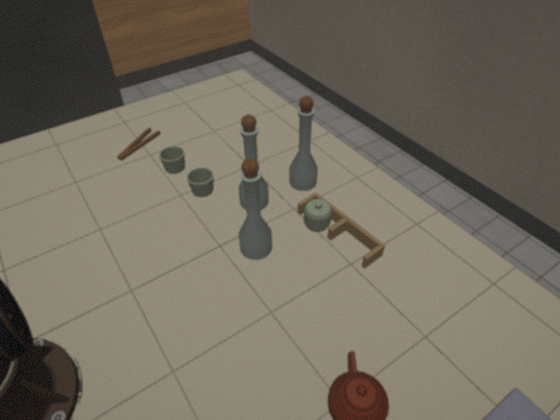

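Top view: three pitchers, with stoppers at (283,231), (222,192) and (229,125). The stand is at (312,165), with the caddy in its left bay at (292,174), so the right bay at (333,167) is free. The cups are at (136,243) and (187,237), and the teapot is at (435,260). The base is at the bottom, around (300,415), so the nearest pitcher is the one at (283,235), which is (255,215) in the side view. I'll confirm that with a crop.

```bash
cat >> h.py <<'E'
from scipy.spatial.transform import Rotation as Ro
def ray(c,uv,z):
    K=c['intrinsics']; R=Ro.from_euler('xyz',c['orientation'],degrees=True).as_matrix()
    uv=np.atleast_2d(np.array(uv,float)); d=np.c_[(uv[:,0]-K[0,2])/K[0,0],-(uv[:,1]-K[1,2])/K[1,1],-np.ones(len(uv))]@R.T
    return (c['eye']+d*((z-c['eye'][2])/d[:,2])[:,None])[:,:2]
def proj(c,P):
    K=c['intrinsics']; R=Ro.from_euler('xyz',c['orientation'],degrees=True).as_matrix()
    q=(np.atleast_2d(P)-c['eye'])@R; return np.c_[K[0,2]+K[0,0]*q[:,0]/-q[:,2],K[1,2]+K[1,1]*q[:,1]/q[:,2]]
load=lambda f: pickle.load(open(f'pics/{f}.pkl','rb'))
E
python3 - <<'E'
from h import *
t=load('top0');s=load('side0')
print('pitchers base approx', ray(t,[(282,237),(234,207),(239,152)],.03), 'stopper',ray(t,[(283,231),(222,192),(229,125)],.235))
a=cv2.resize(t['pixels'][130:270,220:370],None,fx=4,fy=4,interpolation=2)[:, :, ::-1]
cv2.imwrite('pics/c.png',a)
hsv=cv2.cvtColor(t['pixels'],cv2.COLOR_RGB2HSV)
for p in [(312,159),(283,231),(435,260),(282,244),(292,180),(350,225),(311,172)]: print(p,hsv[p[1],p[0]])
E
```

```text
pitchers base approx [[0.50803947 0.05032996]
 [0.57939401 0.17051099]
 [0.71892747 0.16302104]] stopper [[0.50914127 0.05042106]
 [0.58346261 0.17249959]
 [0.72049852 0.16387387]]
(312, 159) [ 17  99 108]
(283, 231) [ 16 108  90]
(435, 260) [  5 128 100]
(282, 244) [50 10 74]
(292, 180) [ 40  33 139]
(350, 225) [ 32  36 136]
(311, 172) [ 19  85 108]
```

View pics/c.png

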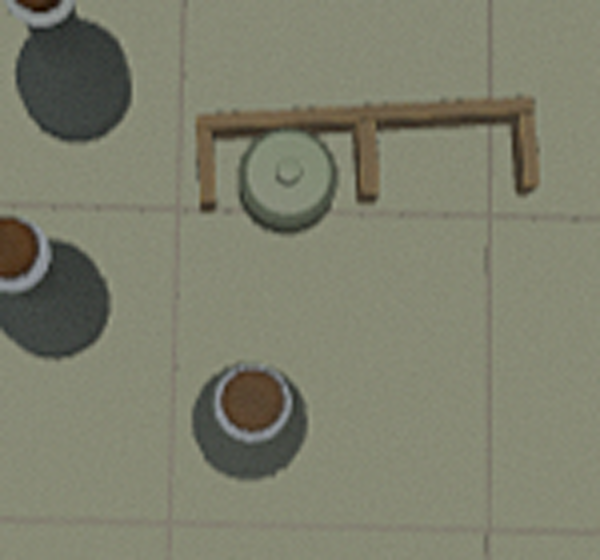

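The crop shows the pitcher at crop (250,420), nearest the base at 0.51 m; the other two are at 0.60 m and 0.74 m. The free bay is the right one, between the divider (367,160) and the right wall (525,150).

```bash
python3 - <<'E'
from h import *
t=load('top0');s=load('side0')
f=lambda L,z:ray(t,[(220+(a-1.5)/4,130+(b-1.5)/4) for a,b in L],z)
print('back out corners',f([(198,117),(533,98)],.035))
print('fronts L,div,R (top edge)',f([(209,203),(368,194),(528,185)],.035))
print('back wall inner top mid',f([(365,122),(450,118),(520,113)],.035))
B=f([(198,117),(533,98)],.035); v=B[0]-B[1]; print(np.linalg.norm(v),'yaw',np.degrees(np.arctan2(-v[0],v[1])))
# pitcher body mask top
hsv=cv2.cvtColor(t['pixels'],cv2.COLOR_RGB2HSV)
m=((hsv[...,2]<100)).astype(np.uint8); m[:215]=0;m[255:]=0;m[:,:262]=0;m[:,305:]=0
c=max(cv2.findContours(m,0,2)[0],key=cv2.contourArea); print(cv2.minEnclosingCircle(c))
(u,w),rad=cv2.minEnclosingCircle(c); print(ray(t,[(u,w)],.035))
print('others:cups,teapot,caddy',ray(t,[(136,243),(187,237),(435,260),(292,175)],.04))
print('side pitcher foot',proj(s,[[.508,.050,0]]))
E
```

```text
back out corners [[ 0.70183895  0.08674981]
 [ 0.71903416 -0.12263916]]
fronts L,div,R (top edge) [[ 0.64746155  0.0785323 ]
 [ 0.65546151 -0.02003829]
 [ 0.66350043 -0.11953057]]
back wall inner top mid [[ 0.70114422 -0.01758346]
 [ 0.70497328 -0.07069817]
 [ 0.70922298 -0.11449845]]
0.21009382193158313 yaw 4.694646098012948
((282.0652160644531, 235.06521606445312), 14.404501914978027)
[[0.51249647 0.05031694]]
others:cups,teapot,caddy [[ 0.48517481  0.40257267]
 [ 0.50237796  0.2804173 ]
 [ 0.46028917 -0.32047124]
 [ 0.66117747  0.02901562]]
side pitcher foot [[253.9063162  248.37688387]]
```

The gripper body could hit the pitcher's neck, so I need to know which way its 78 x 193 mm runs. I'll bring the gripper into view, high and clear of everything.

Request:
drive_tool(rows=[{"z": -0.06}, {"z": -0.06, "x": 0.04, "y": 0.04}, {"x": 0.24, "y": 0.26, "z": -0.06}, {"x": 0.24, "y": 0.26, "z": -0.06}, {"x": 0.24, "y": 0.26, "z": -0.06}, {"x": 0.24, "y": 0.26, "z": -0.06}, {"x": 0.24, "y": 0.26, "z": -0.06}, {"x": 0.24, "y": 0.26, "z": -0.06}, {"x": 0.24, "y": 0.26, "z": -0.06}, {"x": 0.24, "y": 0.26, "z": -0.06}])

```text
invalid input
```

```bash
python3 - <<'E'
from h import *
st=sensors.get_state(); print(st['tcp_pos'],st['eef_rot'])
a=snap('side','s1')['pixels'];c=snap('wrist','w1');b=c['pixels'];t=snap('top','t1')['pixels'];print(c['T_tool_cam'])
sm=lambda x:cv2.resize(x,(400,300))
cv2.imwrite('pics/m1.png',np.vstack([np.hstack([sm(a),sm(b)]),np.hstack([sm(t),sm(t)*0])])[:,:,::-1])
E
```

```text
[0.1556562  0.65637462 0.24471432] [ 1.79912363e+02 -8.65821352e-03 -1.33444844e+01]
[[ 8.71089795e-04  9.68270335e-01  2.49903580e-01  6.72038977e-02]
 [ 9.99998648e-01 -1.19194351e-03  1.13257650e-03  1.63284759e-04]
 [ 1.39451117e-03  2.49902256e-01 -9.68270065e-01 -1.39092916e-01]
 [ 0.00000000e+00  0.00000000e+00  0.00000000e+00  1.00000000e+00]]
```

View pics/m1.png

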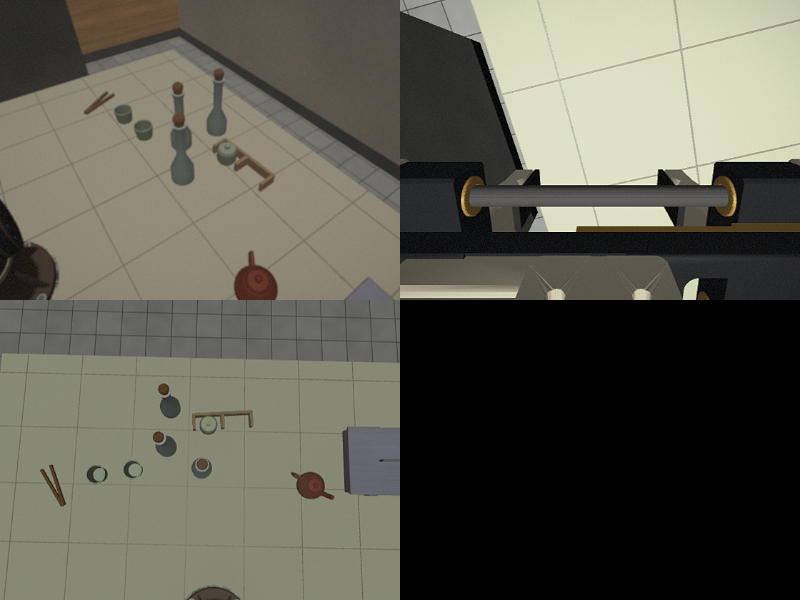

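The mosaic's wrist view shows the body spread along tool y (image x), with the finger backs at about (520,190) and (680,190). The move was refused, so I'll send complete rows.

Request:
drive_tool(rows=[{"fingers": 1, "x": 0, "y": 0, "z": -0.06, "spin": 0}, {"fingers": 1, "x": 0.04, "y": 0.04, "z": -0.06, "spin": 0}, {"fingers": 1, "x": 0.08, "y": 0.08, "z": -0.06, "spin": 0}, {"fingers": 1, "x": 0.12, "y": 0.12, "z": -0.06, "spin": 0}, {"fingers": 1, "x": 0.16, "y": 0.16, "z": -0.06, "spin": 0}, {"fingers": 1, "x": 0.2, "y": 0.2, "z": -0.06, "spin": 0}, {"fingers": 1, "x": 0.24, "y": 0.24, "z": -0.06, "spin": 0}, {"fingers": 1, "x": 0.24, "y": 0.26, "z": -0.06, "spin": 0}, {"fingers": 1, "x": 0.24, "y": 0.26, "z": -0.06, "spin": 0}])

```text
time_s: 1.38
tcp_pos: [0.3292, 0.3474, 0.3061]
eef_rot: [-179.9, 0.0, -13.4]
contact_force: [-1.1, 0.1, 0.2]
gripper_width: 0.0876
gripper_force: 0.0
```

```bash
python3 - <<'E'
from h import *
st=sensors.get_state(); print(st['time_s'],st['tcp_pos'],st['eef_rot'])
a=snap('side','s1')['pixels'];b=snap('wrist','w1')['pixels'];t=snap('top','t1')['pixels']
sm=lambda x:cv2.resize(x,(400,300))
cv2.imwrite('pics/m2.png',np.vstack([np.hstack([sm(a),sm(b)]),np.hstack([sm(t),cv2.resize(t[180:390,100:380],(400,300))])])[:,:,::-1])
E
```

```text
1.375 [0.32917765 0.34735032 0.30608501] [-1.79928963e+02  3.08191851e-03 -1.34169357e+01]
```

View pics/m2.png

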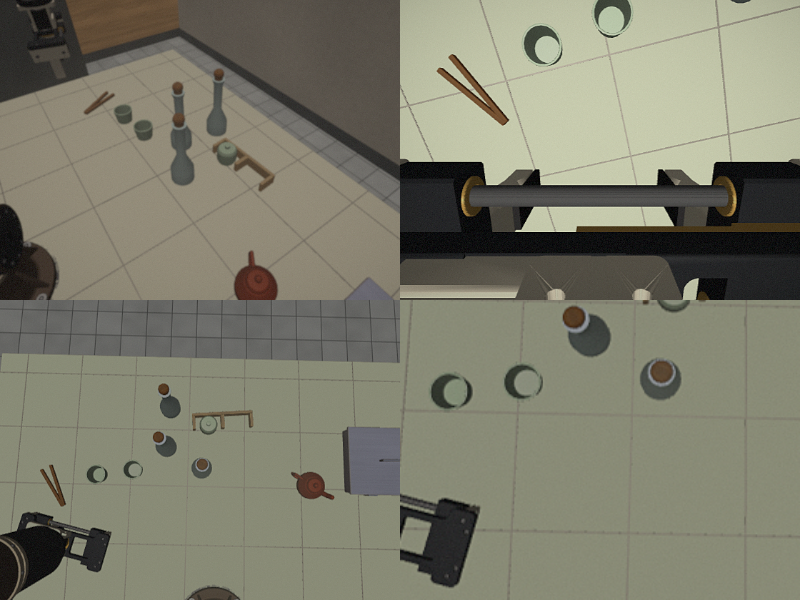

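The mosaic shows the gripper body as an H with its 193 mm along tool y, so its front face (about 39 mm ahead of the TCP) is close to the pitcher's neck. I'll push on the tool's -x side, away from the wrist camera, and probe in small steps. First I go to a hover behind the pitcher.

Request:
drive_tool(rows=[{"fingers": -0.45, "x": 0.03, "y": 0.03, "z": 0, "spin": 0.185}, {"fingers": -0.45, "x": 0.06, "y": 0.06, "z": 0, "spin": 0.37}, {"fingers": -0.45, "x": 0.09, "y": 0.095, "z": 0, "spin": 0.555}, {"fingers": -0.45, "x": 0.12, "y": 0.13, "z": 0, "spin": 0.74}, {"fingers": -0.45, "x": 0.15, "y": 0.165, "z": 0, "spin": 0.925}, {"fingers": -0.45, "x": 0.186, "y": 0.2, "z": 0, "spin": 1.11}, {"fingers": -0.45, "x": 0.186, "y": 0.2015, "z": 0, "spin": 1.295}, {"fingers": -0.45, "x": 0.186, "y": 0.2015, "z": 0, "spin": 1.48}, {"fingers": -0.45, "x": 0.186, "y": 0.2015, "z": 0, "spin": 1.665}, {"fingers": -0.45, "x": 0.186, "y": 0.2015, "z": 0, "spin": 1.85}])

```text
time_s: 2.78
tcp_pos: [0.4641, 0.1106, 0.3052]
eef_rot: [180.0, -0.0, -119.6]
contact_force: [-0.1, -0.2, 0.5]
gripper_width: 0.0243
gripper_force: 0.0
```

Request:
drive_tool(rows=[{"fingers": -0.45, "x": 0, "y": 0, "z": 0, "spin": 0.185}, {"fingers": -0.45, "x": 0, "y": 0, "z": 0, "spin": 0.37}, {"fingers": -0.45, "x": 0, "y": 0, "z": 0, "spin": 0.555}, {"fingers": -0.45, "x": 0, "y": 0, "z": 0, "spin": 0.74}, {"fingers": -0.45, "x": 0, "y": 0, "z": 0, "spin": 0.925}, {"fingers": -0.45, "x": 0, "y": 0, "z": 0, "spin": 1.11}, {"fingers": -0.45, "x": 0, "y": 0, "z": 0, "spin": 1.295}, {"fingers": -0.45, "x": 0, "y": 0, "z": 0, "spin": 1.48}, {"fingers": -0.45, "x": 0, "y": 0, "z": 0, "spin": 1.665}, {"fingers": -0.45, "x": 0, "y": 0, "z": 0, "spin": 1.85}])

```text
time_s: 4.03
tcp_pos: [0.4641, 0.1107, 0.3052]
eef_rot: [-180.0, -0.0, 134.4]
contact_force: [0.2, -0.8, -0.5]
gripper_width: 0.024
gripper_force: 0.0
```

```bash
python3 - <<'E'
from h import *
st=sensors.get_state(); print(st['time_s'],st['tcp_pos'],st['eef_rot'],st['joints'],st['gripper_width'])
a=snap('side','s3')['pixels'];t=snap('top','t3')['pixels']
cv2.imwrite('pics/m3.png',np.hstack([cv2.resize(a[0:280,130:410],(400,400)),cv2.resize(t[100:350,160:410],(400,400))])[:,:,::-1])
E
```

```text
4.025 [0.46409424 0.11070225 0.30518836] [-1.79958564e+02 -5.76056011e-03  1.34408879e+02] [ 3.71191623e+01 -5.74426700e-01 -1.76513958e+01 -4.77214068e-04
 -7.29648633e+01 -1.72710142e+02] 0.02398171372847215
```

View pics/m3.png

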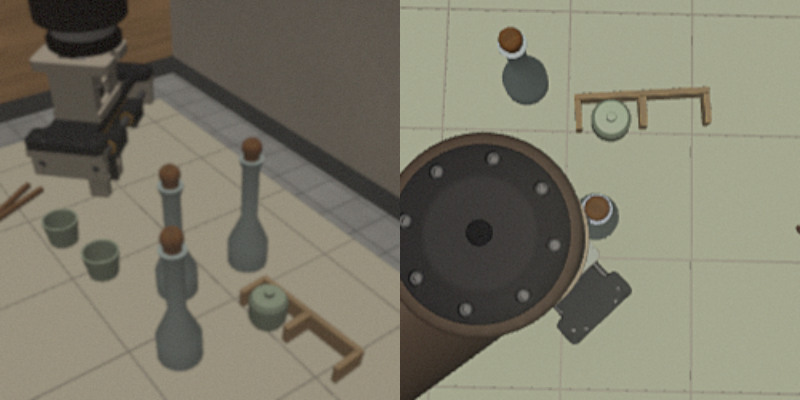

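The view shows the hover behind the pitcher. The side panel has the gripper at (90,150), and the nearest pitcher's stopper is at (172,240). The top panel shows the arm housing at (480,230), so I'm checking how low that housing hangs before I descend.

```bash
python3 - <<'E'
from h import *
s=load('s3');t=load('t3')
for z in(.4,.5,.6,.7): 
    uv=(160+80*.625,100+230*.625); p=ray(t,[uv],z)[0]; rad=np.linalg.norm(ray(t,[(uv[0]+65,uv[1])],z)[0]-p); print(z,p.round(3),rad.round(3),proj(s,[[*p,z]]).round())
E
```

```text
0.4 [0.476 0.164] 0.1 [[186.  51.]]
0.5 [0.473 0.148] 0.084 [[177. -15.]]
0.6 [0.47  0.131] 0.069 [[ 165. -103.]]
0.7 [0.466 0.114] 0.053 [[ 148. -228.]]
```

The housing sits directly above the TCP, about 0.4 m up, so it is clear. Descend.

Request:
drive_tool(rows=[{"fingers": -0.45, "x": 0, "y": -0.01, "z": 0, "spin": 0}, {"fingers": -0.45, "x": 0.005, "y": -0.01, "z": 0.05, "spin": 0}, {"fingers": -0.45, "x": 0.005, "y": -0.01, "z": 0.1, "spin": 0}, {"fingers": -0.45, "x": 0.005, "y": -0.01, "z": 0.15, "spin": 0}, {"fingers": -0.45, "x": 0.005, "y": -0.01, "z": 0.2, "spin": 0}, {"fingers": -0.45, "x": 0.005, "y": -0.01, "z": 0.24, "spin": 0}, {"fingers": -0.45, "x": 0.005, "y": -0.01, "z": 0.265, "spin": 0}, {"fingers": -0.45, "x": 0.005, "y": -0.01, "z": 0.275, "spin": 0}, {"fingers": -0.45, "x": 0.005, "y": -0.01, "z": 0.275, "spin": 0}])

```text
time_s: 5.25
tcp_pos: [0.453, 0.1059, 0.0305]
eef_rot: [-180.0, -0.0, 134.8]
contact_force: [-0.7, 0.6, 0.5]
gripper_width: 0.0242
gripper_force: 0.0
```

```bash
python3 - <<'E'
from h import *
st=sensors.get_state(); print(st['time_s'],st['tcp_pos'],st['eef_rot'],st['joints'],st['contact_force'])
a=snap('side','s4')['pixels'];t=snap('top','t4')['pixels']
cv2.imwrite('pics/m4.png',np.hstack([cv2.resize(a[100:300,160:360],(400,400),interpolation=2),cv2.resize(t[140:290,200:350],(400,400),interpolation=2)])[:,:,::-1])
E
```

```text
5.25 [0.45304781 0.10590322 0.0305441 ] [-1.79954906e+02 -9.99373167e-04  1.34760805e+02] [ 3.75067729e+01  1.62652610e+01 -4.02711199e+01  8.51819434e-03
 -3.35084784e+01 -1.72753072e+02] [-0.73283744  0.59067797  0.51989108]
```

View pics/m4.png

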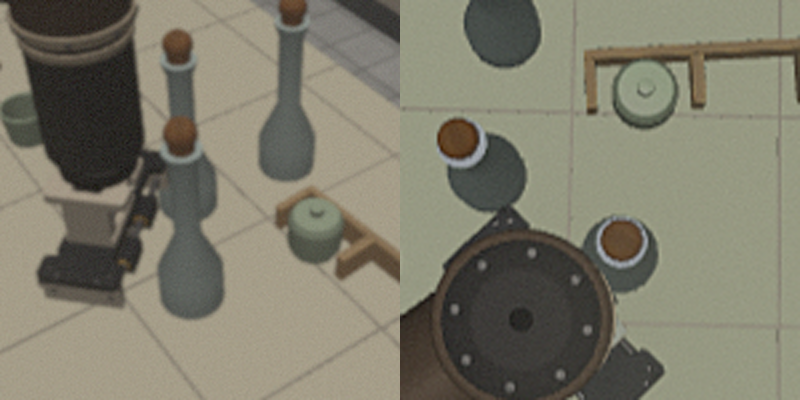

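The crop shows the gripper down behind the pitcher: side (100,270), with the pitcher's foot at (190,300), standing free. The far end of the body, at (505,225) in the top panel, is clear of the second pitcher. I'll write a tracker for stopper and foot so I can watch the tilt while pushing.

```bash
cat >> h.py <<'E'
def stopper(c,guess,w=25):
    hsv=cv2.cvtColor(c['pixels'],cv2.COLOR_RGB2HSV); m=cv2.inRange(hsv,(3,95,40),(18,255,255))
    x,y=map(int,guess); k=np.zeros_like(m); k[max(0,y-w):y+w,max(0,x-w):x+w]=1
    n,l,st,ce=cv2.connectedComponentsWithStats(m*k); i=[j for j in range(1,n) if st[j,4]>25]
    return ce[min(i,key=lambda j:np.hypot(*(ce[j]-guess)))]
def track(guess):
    """guess: xy of pitcher; returns stopper xyz, foot xy"""
    t=cams.capture('top'); s=cams.capture('side'); P=[*guess,.22]
    a=stopper(t,proj(t,P)[0]); b=stopper(s,proj(s,P)[0])
    A=[];B=[]
    for c,u in((t,a),(s,b)):
        g=np.r_[ray(c,[u],0)[0],0]; d=g-c['eye']; d/=np.linalg.norm(d); M=np.eye(3)-np.outer(d,d); A.append(M);B.append(M@c['eye'])
    S=np.linalg.lstsq(np.vstack(A),np.hstack(B),rcond=None)[0]
    hsv=cv2.cvtColor(s['pixels'],cv2.COLOR_RGB2HSV); f=proj(s,[*guess,0])[0]
    m=((hsv[...,0]>40)&(hsv[...,0]<130)).astype(np.uint8); k=np.zeros_like(m); x,y=map(int,f); k[y-60:y+30,x-13:x+30]=1
    m=cv2.medianBlur(m*k,5); ys,xs=np.nonzero(m); lo=ys.max(); u=(xs[ys>=lo-1].mean(),lo+.5); xr=xs.max()
    g=ray(s,[u],0)[0]; d=g-s['eye'][:2]; foot=g+.035*d/np.linalg.norm(d)
    return S,foot,u,xr
E
python3 - <<'E'
from h import *
print(track((.510,.050))); s=cv2.cvtColor(load('s4')['pixels'],cv2.COLOR_RGB2HSV)
for p in [(255,235),(255,245),(250,250),(285,260),(225,240)]: print(p,s[p[1],p[0]])
E
```

```text
(array([0.51293097, 0.05107273, 0.22083495]), array([0.51497489, 0.060241  ]), (np.float64(255.08823529411765), np.float64(256.5)), np.int64(269))
(255, 235) [ 54  13 100]
(255, 245) [ 65  15 101]
(250, 250) [47 24 97]
(285, 260) [ 23  45 164]
(225, 240) [ 21  47 167]
```

The tracker works: stopper (0.513,0.051,0.221), foot reading offset about (0.003,0.009). The TCP is 81 mm behind the axis; close in slowly.

Request:
drive_tool(rows=[{"fingers": -0.45, "x": -0.005, "y": 0.0035, "z": 0.003, "spin": 0}, {"fingers": -0.45, "x": -0.01, "y": 0.0035, "z": 0.003, "spin": 0}, {"fingers": -0.45, "x": -0.014, "y": 0.0035, "z": 0.003, "spin": 0}, {"fingers": -0.45, "x": -0.016, "y": 0.0035, "z": 0.003, "spin": 0}, {"fingers": -0.45, "x": -0.016, "y": 0.0035, "z": 0.003, "spin": 0}])

```text
time_s: 6.08
tcp_pos: [0.4669, 0.0968, 0.0275]
eef_rot: [-180.0, -0.0, 134.6]
contact_force: [-0.4, 0.2, -0.2]
gripper_width: 0.0239
gripper_force: 0.0
```

```bash
python3 -c "
from h import *
print(*track((.5125,.051)))"
```

```text
[0.51376722 0.04842721 0.22227454] [0.51364931 0.05786953] (np.float64(255.1578947368421), np.float64(257.5)) 269
```

Request:
drive_tool(rows=[{"fingers": -0.45, "x": -0.002, "y": 0, "z": 0, "spin": 0}, {"fingers": -0.45, "x": -0.004, "y": 0, "z": 0, "spin": 0}, {"fingers": -0.45, "x": -0.006, "y": 0, "z": 0, "spin": 0}, {"fingers": -0.45, "x": -0.006, "y": 0, "z": 0, "spin": 0}])

```text
time_s: 6.68
tcp_pos: [0.4712, 0.0927, 0.0275]
eef_rot: [-180.0, 0.0, 134.7]
contact_force: [-0.7, 0.8, -0.1]
gripper_width: 0.0241
gripper_force: 0.0
```

```bash
python3 -c "
from h import *
print(*track((.5125,.051)))"
```

```text
[0.51867325 0.0435726  0.22338685] [0.51300227 0.05831614] (np.float64(254.8095238095238), np.float64(257.5)) 269
```

Contact came early and high: the stopper moved about 7 mm and the foot not at all, with the axis still 65 mm ahead. The wrist housing is touching the stopper, so I'll back off and raise the tool so that the housing passes above it.

Request:
drive_tool(rows=[{"fingers": -0.45, "x": 0.006, "y": 0, "z": 0, "spin": 0}, {"fingers": -0.45, "x": 0.012, "y": 0, "z": 0, "spin": 0}, {"fingers": -0.45, "x": 0.014, "y": 0, "z": -0.014, "spin": 0}, {"fingers": -0.45, "x": 0.014, "y": 0, "z": -0.027, "spin": 0}, {"fingers": -0.45, "x": 0.009, "y": 0, "z": -0.027, "spin": 0}, {"fingers": -0.45, "x": 0.004, "y": 0, "z": -0.027, "spin": 0}, {"fingers": -0.45, "x": 0, "y": 0, "z": -0.027, "spin": 0}, {"fingers": -0.45, "x": -0.003, "y": 0, "z": -0.027, "spin": 0}, {"fingers": -0.45, "x": -0.003, "y": 0, "z": -0.027, "spin": 0}])

```text
time_s: 7.9
tcp_pos: [0.4732, 0.0903, 0.0542]
eef_rot: [-180.0, -0.0, 134.6]
contact_force: [-0.5, 0.8, 0.2]
gripper_width: 0.0244
gripper_force: 0.0
```

```bash
python3 -c "
from h import *
print(*track((.5125,.051)))"
```

```text
[0.51697582 0.04230641 0.22595332] [0.51556698 0.05654544] (np.float64(256.1904761904762), np.float64(257.5)) 270
```

Request:
drive_tool(rows=[{"fingers": -0.45, "x": -0.002, "y": 0, "z": 0, "spin": 0}, {"fingers": -0.45, "x": -0.004, "y": 0, "z": 0, "spin": 0}, {"fingers": -0.45, "x": -0.004, "y": 0, "z": 0, "spin": 0}])

```text
time_s: 8.38
tcp_pos: [0.4761, 0.0878, 0.0546]
eef_rot: [180.0, 0.0, 134.7]
contact_force: [-0.8, 0.1, 1.5]
gripper_width: 0.0243
gripper_force: 0.0
```

```bash
python3 -c "
from h import *
print(*track((.5125,.051)))"
```

```text
[0.51955806 0.03864318 0.22706866] [0.51335605 0.05807195] (np.float64(255.0), np.float64(257.5)) 270
```

```bash
python3 - <<'E'
from h import *
s=load('s4'); e=s['eye'][:2]; p=np.array([.453,.1059]); d=(e-p)/np.linalg.norm(e-p); n=np.array([-d[1],d[0]])
for R in(0,.03,.045,.055):
  print(R,[(z,*((proj(s,[[*(p+R*d),z]])[0]-[160,100])*2).round()) for z in(.15,.18,.2,.22,.24,.26)])
print([(z,*((proj(s,[[*(p+k*.05*n),z]])[0]-[160,100])*2).round()) for k in(-1,1) for z in(.2,.24,.3)])
a=s['pixels']; cv2.imwrite('pics/z.png',cv2.resize(a[80:270,165:275],None,fx=3.1,fy=3.1,interpolation=2)[:,:,::-1])
E
```

```text
0 [(0.15, np.float64(101.0), np.float64(185.0)), (0.18, np.float64(97.0), np.float64(162.0)), (0.2, np.float64(94.0), np.float64(145.0)), (0.22, np.float64(91.0), np.float64(128.0)), (0.24, np.float64(88.0), np.float64(110.0)), (0.26, np.float64(85.0), np.float64(91.0))]
0.03 [(0.15, np.float64(104.0), np.float64(206.0)), (0.18, np.float64(100.0), np.float64(183.0)), (0.2, np.float64(97.0), np.float64(166.0)), (0.22, np.float64(94.0), np.float64(149.0)), (0.24, np.float64(91.0), np.float64(131.0)), (0.26, np.float64(88.0), np.float64(112.0))]
0.045 [(0.15, np.float64(106.0), np.float64(217.0)), (0.18, np.float64(102.0), np.float64(193.0)), (0.2, np.float64(99.0), np.float64(177.0)), (0.22, np.float64(96.0), np.float64(159.0)), (0.24, np.float64(93.0), np.float64(141.0)), (0.26, np.float64(90.0), np.float64(123.0))]
0.055 [(0.15, np.float64(107.0), np.float64(225.0)), (0.18, np.float64(103.0), np.float64(201.0)), (0.2, np.float64(100.0), np.float64(184.0)), (0.22, np.float64(97.0), np.float64(167.0)), (0.24, np.float64(94.0), np.float64(149.0)), (0.26, np.float64(91.0), np.float64(130.0))]
[(0.2, np.float64(39.0), np.float64(153.0)), (0.24, np.float64(31.0), np.float64(118.0)), (0.3, np.float64(17.0), np.float64(60.0)), (0.2, np.float64(148.0), np.float64(137.0)), (0.24, np.float64(144.0), np.float64(102.0)), (0.3, np.float64(137.0), np.float64(44.0))]
```

View pics/z.png

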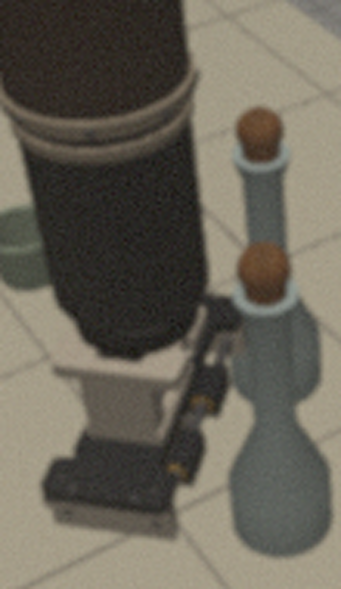

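The enlarged crop shows why. The wrist cylinder, about 100 mm across with its underside about 155 mm above the TCP (crop (115,250)), meets the stopper and lip well before the short fingers reach the foot. Pointing down, the fingers can't push low without tipping the pitcher. The loose sticks at top-view (75,260) aren't protected, so one can serve as a low push-rod. I'll back off now and measure the sticks.

Request:
drive_tool(rows=[{"fingers": -0.45, "x": 0.004, "y": 0, "z": 0, "spin": 0}, {"fingers": -0.45, "x": 0.008, "y": 0, "z": 0, "spin": 0}, {"fingers": -0.45, "x": 0.014, "y": 0, "z": 0, "spin": 0}, {"fingers": -0.45, "x": 0.022, "y": 0, "z": 0, "spin": 0}, {"fingers": -0.45, "x": 0.03, "y": 0, "z": -0.05, "spin": 0}, {"fingers": -0.45, "x": 0.03, "y": 0, "z": -0.11, "spin": 0}, {"fingers": -0.45, "x": 0.03, "y": 0, "z": -0.17, "spin": 0}, {"fingers": -0.45, "x": 0.03, "y": 0, "z": -0.23, "spin": 0}, {"fingers": -0.45, "x": 0.03, "y": 0, "z": -0.25, "spin": -0.18}, {"fingers": -0.45, "x": 0.03, "y": 0, "z": -0.25, "spin": -0.36}])

```text
time_s: 9.72
tcp_pos: [0.4553, 0.1098, 0.3068]
eef_rot: [179.8, 0.1, 155.7]
contact_force: [0.0, 0.8, -0.3]
gripper_width: 0.0241
gripper_force: 0.0
```

```bash
python3 - <<'E'
from h import *
print(track((.5125,.051))[:2], sensors.get_state()['tcp_pos'])
t=load('top0'); hsv=cv2.cvtColor(t['pixels'],cv2.COLOR_RGB2HSV); m=cv2.inRange(hsv,(3,95,40),(18,255,255)); k=m*0; k[215:300,45:105]=1
n,l,st,ce=cv2.connectedComponentsWithStats(m*k)
for i in range(1,n):
    if st[i,4]<20: continue
    c=np.argwhere(l==i)[:,::-1].astype(np.float32); b=cv2.boxPoints(cv2.minAreaRect(c)); print(st[i,4],b.round(1).tolist()); print(ray(t,b,.005).round(4).tolist())
for row in range(232,292,6):
    xs=np.nonzero((m*k)[row])[0]; print(row,xs.tolist())
E
```

```text
(array([0.51279182, 0.05111565, 0.22185891]), array([0.5117919 , 0.05915138])) [0.45457931 0.1094351  0.30487294]
469 [[55.400001525878906, 237.8000030517578], [71.4000015258789, 229.8000030517578], [97.80000305175781, 282.6000061035156], [81.80000305175781, 290.6000061035156]]
[[0.4947, 0.6164], [0.5156, 0.5783], [0.3868, 0.5022], [0.3666, 0.54]]
232 [69, 70, 71, 72]
238 [56, 57, 58, 59, 60, 71, 72, 73, 74]
244 [59, 60, 61, 62, 63, 73, 74, 75, 76]
250 [63, 64, 65, 66, 67, 75, 76, 77, 78]
256 [66, 67, 68, 69, 70, 77, 78, 79, 80]
262 [70, 71, 72, 73, 74, 79, 80, 81, 82]
268 [73, 74, 75, 76, 77, 81, 82, 83, 84]
274 [77, 78, 79, 80, 81, 82, 83, 84, 85, 86]
280 [80, 81, 82, 83, 84, 85, 86, 87, 88]
286 [84, 85, 86, 87, 88, 89, 90]
```

The pitcher is upright and back where it stood, at (0.513,0.051). The sticks form a 150 mm V with its apex near (0.377,0.521), opening towards azimuth 31°, which makes a ready two-pronged fork. I'll go above its apex end.

Request:
drive_tool(rows=[{"fingers": 0, "x": 0.022, "y": 0.037, "z": 0, "spin": -0.185}, {"fingers": 0, "x": 0.044, "y": 0.074, "z": 0, "spin": -0.37}, {"fingers": 0, "x": 0.066, "y": 0.111, "z": 0, "spin": -0.555}, {"fingers": 0, "x": 0.088, "y": 0.149, "z": 0, "spin": -0.74}, {"fingers": 0, "x": 0.11, "y": 0.186, "z": 0, "spin": -0.925}, {"fingers": 0, "x": 0.132, "y": 0.223, "z": 0, "spin": -1.11}, {"fingers": 0, "x": 0.154, "y": 0.26, "z": 0, "spin": -1.295}, {"fingers": 0, "x": 0.176, "y": 0.297, "z": 0, "spin": -1.48}, {"fingers": 0, "x": 0.199, "y": 0.335, "z": 0, "spin": -1.665}, {"fingers": 0, "x": 0.221, "y": 0.372, "z": 0, "spin": -1.85}])

```text
time_s: 11.08
tcp_pos: [0.4089, 0.5409, 0.3037]
eef_rot: [180.0, -0.1, -98.6]
contact_force: [1.1, 0.6, -1.1]
gripper_width: 0.0438
gripper_force: 0.0
```

Request:
drive_tool(rows=[{"fingers": 0, "x": 0, "y": 0, "z": 0, "spin": -0.185}, {"fingers": 0, "x": 0, "y": 0, "z": 0, "spin": -0.37}, {"fingers": 0, "x": 0, "y": 0, "z": 0, "spin": -0.555}, {"fingers": 0, "x": 0, "y": 0, "z": 0, "spin": -0.74}, {"fingers": 0, "x": 0, "y": 0, "z": 0, "spin": -0.925}, {"fingers": 0, "x": 0, "y": 0, "z": 0, "spin": -1.11}, {"fingers": 0, "x": 0, "y": 0, "z": 0, "spin": -1.295}, {"fingers": 0, "x": 0, "y": 0, "z": 0, "spin": -1.48}, {"fingers": 0, "x": 0, "y": 0, "z": 0, "spin": -1.665}, {"fingers": 0, "x": 0, "y": 0, "z": 0, "spin": -1.85}])

```text
time_s: 12.32
tcp_pos: [0.4091, 0.5394, 0.3036]
eef_rot: [179.9, 0.0, 7.4]
contact_force: [-0.2, 0.3, 0.2]
gripper_width: 0.0435
gripper_force: 0.0
```

Request:
drive_tool(rows=[{"fingers": 0, "x": 0, "y": 0, "z": 0.03, "spin": -0.185}, {"fingers": 0, "x": 0, "y": 0, "z": 0.06, "spin": -0.37}, {"fingers": 0, "x": 0, "y": 0, "z": 0.1, "spin": -0.4}, {"fingers": 0, "x": 0, "y": 0, "z": 0.1, "spin": -0.4}])

```text
time_s: 12.82
tcp_pos: [0.4082, 0.5376, 0.2006]
eef_rot: [179.8, 0.4, 30.0]
contact_force: [0.7, 0.7, 0.1]
gripper_width: 0.0436
gripper_force: 0.0
```

```bash
python3 - <<'E'
from h import *
st=sensors.get_state(); print(st['tcp_pos'],st['eef_rot'],st['joints'][[0,5]])
snap('wrist','w5')
w=load('w5'); cv2.imwrite('pics/w5.png',w['pixels'][:,:,::-1])
T=w['T_tool_cam']; R=Ro.from_euler('xyz',st['eef_rot'],degrees=True).as_matrix()
hsv=cv2.cvtColor(w['pixels'],cv2.COLOR_RGB2HSV); m=cv2.inRange(hsv,(3,95,40),(18,255,255)); 
n,l,s,ce=cv2.connectedComponentsWithStats(m); 
K=w['intrinsics']
for i in range(1,n):
    if s[i,4]<150: continue
    c=np.argwhere(l==i)[:,::-1].astype(np.float32); b=cv2.boxPoints(cv2.minAreaRect(c))
    d=np.c_[(b[:,0]-K[0,2])/K[0,0],-(b[:,1]-K[1,2])/K[1,1],-np.ones(4)]@T[:3,:3].T; zt=st['tcp_pos'][2]-.005; p=T[:3,3]+d*((zt-T[2,3])/d[:,2])[:,None]
    print(s[i],b.round().tolist(),'tool xy',p[:,:2].round(4).tolist())
E
```

```text
[0.40824207 0.53756541 0.20055754] [179.75876235   0.37161591  29.96534066] [69.26662337 50.72183038]
[ 253   74   45  148 2627] [[253.0, 74.0], [297.0, 74.0], [297.0, 221.0], [253.0, 221.0]] tool xy [[0.1159, -0.0245], [0.1159, 0.0189], [-0.0356, 0.0213], [-0.0356, -0.0274]]
```

View pics/w5.png

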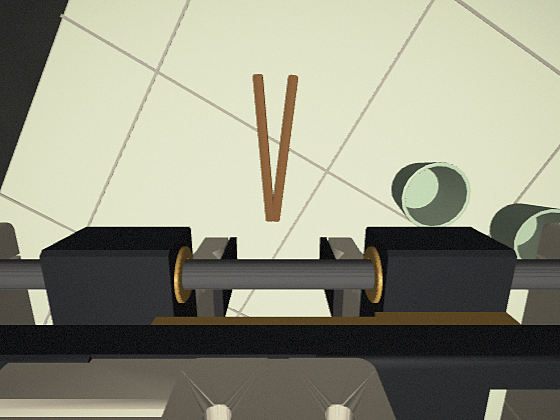

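The wrist view shows the V fork: apex (273,220), open ends (258,75) and (293,75), already along tool x. Its open end reaches 116 mm ahead of the TCP. Descend and grip near the apex.

Request:
drive_tool(rows=[{"fingers": 0, "x": 0, "y": -0.003, "z": 0.05, "spin": 0}, {"fingers": 0, "x": 0, "y": -0.003, "z": 0.1, "spin": 0}, {"fingers": 0, "x": 0, "y": -0.003, "z": 0.14, "spin": 0}, {"fingers": 0, "x": 0, "y": -0.003, "z": 0.165, "spin": 0}, {"fingers": 0, "x": 0, "y": -0.003, "z": 0.178, "spin": 0}, {"fingers": 0, "x": 0, "y": -0.003, "z": 0.181, "spin": 0}, {"fingers": 0, "x": 0, "y": -0.003, "z": 0.181, "spin": 0}])

```text
time_s: 13.75
tcp_pos: [0.4086, 0.5429, 0.025]
eef_rot: [-179.9, -0.1, 30.2]
contact_force: [-0.8, -0.3, 0.0]
gripper_width: 0.0438
gripper_force: 0.0
```

Request:
drive_tool(rows=[{"fingers": -1, "x": 0, "y": 0, "z": 0, "spin": 0}, {"fingers": -1, "x": 0, "y": 0, "z": 0, "spin": 0}, {"fingers": -1, "x": 0, "y": 0, "z": 0, "spin": 0}, {"fingers": -1, "x": 0, "y": 0, "z": 0, "spin": 0}, {"fingers": -1, "x": 0, "y": 0, "z": 0, "spin": 0}], newtons=40)

```text
time_s: 14.38
tcp_pos: [0.4081, 0.542, 0.0236]
eef_rot: [180.0, 0.0, 30.2]
contact_force: [-0.1, 0.0, 0.3]
gripper_width: 0.002
gripper_force: 0.0
```

The jaws shut on nothing: the sticks are lower than the tips. Check where they lie, then reopen and go lower.

Request:
drive_tool(rows=[{"fingers": 0, "x": 0, "y": 0, "z": 0, "spin": 0}, {"fingers": 0, "x": 0, "y": 0, "z": 0, "spin": 0}, {"fingers": 0, "x": 0, "y": 0, "z": 0.002, "spin": 0}, {"fingers": 0, "x": 0, "y": 0, "z": 0.0035, "spin": 0}, {"fingers": 0, "x": 0, "y": 0, "z": 0.0035, "spin": 0}])

```text
time_s: 15.0
tcp_pos: [0.4081, 0.5419, 0.0198]
eef_rot: [180.0, 0.0, 30.2]
contact_force: [-0.4, 0.6, -0.0]
gripper_width: 0.0424
gripper_force: 0.0
```

Request:
drive_tool(rows=[{"fingers": -1, "x": 0, "y": 0, "z": 0, "spin": 0}, {"fingers": -1, "x": 0, "y": 0, "z": 0, "spin": 0}, {"fingers": -1, "x": 0, "y": 0, "z": 0, "spin": 0}, {"fingers": -1, "x": 0, "y": 0, "z": 0, "spin": 0}], newtons=40)

```text
time_s: 15.5
tcp_pos: [0.4082, 0.5421, 0.0201]
eef_rot: [-180.0, -0.0, 30.2]
contact_force: [0.3, -0.7, -0.4]
gripper_width: 0.0093
gripper_force: 0.0
```

```bash
python3 - <<'E'
from h import *
st=sensors.get_state(); print(st['time_s'],st['tcp_pos'],st['gripper_width'],st['gripper_force'],st['contact_force'])
w=snap('wrist','w6')
hsv=cv2.cvtColor(w['pixels'],cv2.COLOR_RGB2HSV); m=cv2.inRange(hsv,(3,95,40),(18,255,255)); n,l,s,ce=cv2.connectedComponentsWithStats(m); print([a.tolist() for a in s[1:] if a[4]>60])
t=snap('top','t6'); hsv=cv2.cvtColor(t['pixels'],cv2.COLOR_RGB2HSV); m=cv2.inRange(hsv,(3,95,40),(18,255,255)); n,l,s,ce=cv2.connectedComponentsWithStats(m);print([a.tolist() for a in s[1:] if a[4]>60])
E
```

```text
15.5 [0.40815724 0.54205276 0.02009149] 0.009273935578845524 0.0 [ 0.32880711 -0.65465488 -0.44911297]
[[232, 16, 43, 243, 4986], [280, 18, 56, 241, 5010], [267, 289, 23, 28, 605]]
[[222, 117, 14, 16, 171], [214, 185, 15, 14, 170], [276, 223, 14, 15, 167], [69, 231, 11, 23, 91], [56, 237, 14, 19, 88], [408, 241, 60, 38, 1241]]
```

Request:
drive_tool(rows=[{"fingers": -1, "x": 0, "y": 0, "z": 0, "spin": 0}, {"fingers": -1, "x": 0, "y": 0, "z": 0, "spin": 0}, {"fingers": -1, "x": 0, "y": 0, "z": 0, "spin": 0}], newtons=40)

```text
time_s: 15.98
tcp_pos: [0.4081, 0.5421, 0.0201]
eef_rot: [180.0, 0.0, 30.2]
contact_force: [-0.3, 0.5, 0.5]
gripper_width: 0.0002
gripper_force: 0.0
```

```bash
python3 - <<'E'
from h import *
w=snap('wrist','w7'); cv2.imwrite('pics/w7.png',w['pixels'][:,:,::-1])
E
```

```text
(no output)
```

View pics/w7.png

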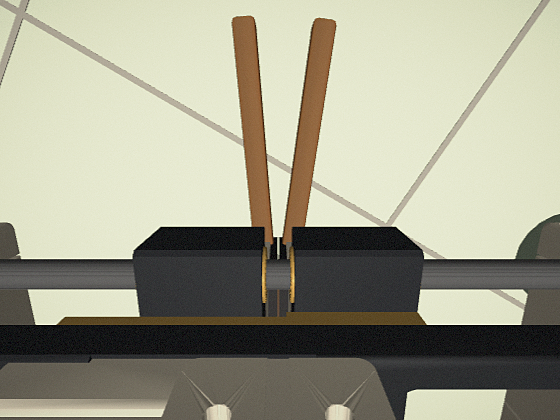

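The jaws closed through the sticks without resistance, so the sticks can't be used. The pitcher's contact with the wrist has to be accepted instead. With the tips low, a two-finger fork holds the foot while the lip rests lightly on the wrist, which should give a steady lean of about 7°, well under 17°. The pitcher settles upright when the arm backs off. Returning behind it.

Request:
drive_tool(rows=[{"fingers": -0.23, "x": 0, "y": 0, "z": -0.06, "spin": 0.1}, {"fingers": -0.23, "x": 0, "y": 0, "z": -0.12, "spin": 0.28}, {"fingers": -0.23, "x": 0, "y": 0, "z": -0.18, "spin": 0.46}, {"fingers": -0.23, "x": -0.01, "y": 0.02, "z": -0.24, "spin": 0.64}, {"fingers": -0.23, "x": -0.03, "y": 0.066, "z": -0.27, "spin": 0.82}, {"fingers": -0.23, "x": -0.05, "y": 0.11, "z": -0.27, "spin": 1.0}, {"fingers": -0.23, "x": -0.07, "y": 0.154, "z": -0.27, "spin": 1.18}, {"fingers": -0.23, "x": -0.09, "y": 0.198, "z": -0.27, "spin": 1.36}, {"fingers": -0.23, "x": -0.11, "y": 0.242, "z": -0.27, "spin": 1.54}, {"fingers": -0.23, "x": -0.13, "y": 0.286, "z": -0.27, "spin": 1.72}])

```text
time_s: 17.27
tcp_pos: [0.4395, 0.2279, 0.2903]
eef_rot: [-180.0, 0.0, -68.7]
contact_force: [1.6, 0.1, -1.0]
gripper_width: 0.0342
gripper_force: 0.0
```

```bash
cat >> h.py <<'E'
def plan(xy,yaw=None):
    s=sensors.get_state(); y=np.radians(s['eef_rot'][2]); d=np.array(xy)-s['tcp_pos'][:2]
    print('t',s['time_s'],'tcp',s['tcp_pos'].round(4),'yaw',s['eef_rot'][2].round(2),'J1,J6',s['joints'][[0,5]].round(1),'F',s['contact_force'].round(1))
    print('tool x,y',(d@[np.cos(y),np.sin(y)]).round(4),(d@[np.sin(y),-np.cos(y)]).round(4), 'spin(mod 2pi)',None if yaw is None else np.radians(s['eef_rot'][2]-yaw).round(3))
E
python3 -c "
from h import *
plan((.4517,.1102),136)"
```

```text
t 17.275 tcp [0.4395 0.2279 0.2903] yaw -68.67 J1,J6 [ 50.2 -28.9] F [ 1.6  0.1 -1. ]
tool x,y 0.114 0.0315 spin(mod 2pi) -3.572
```

Request:
drive_tool(rows=[{"fingers": -0.23, "x": 0.02, "y": 0.006, "z": 0, "spin": 0.185}, {"fingers": -0.23, "x": 0.04, "y": 0.012, "z": 0, "spin": 0.37}, {"fingers": -0.23, "x": 0.06, "y": 0.018, "z": 0, "spin": 0.555}, {"fingers": -0.23, "x": 0.08, "y": 0.024, "z": 0, "spin": 0.74}, {"fingers": -0.23, "x": 0.1, "y": 0.03, "z": 0, "spin": 0.925}, {"fingers": -0.23, "x": 0.114, "y": 0.0315, "z": 0, "spin": 1.11}, {"fingers": -0.23, "x": 0.114, "y": 0.0315, "z": 0, "spin": 1.295}, {"fingers": -0.23, "x": 0.114, "y": 0.0315, "z": 0, "spin": 1.48}, {"fingers": -0.23, "x": 0.114, "y": 0.0315, "z": 0, "spin": 1.665}, {"fingers": -0.23, "x": 0.114, "y": 0.0315, "z": 0, "spin": 1.85}])

```text
time_s: 18.52
tcp_pos: [0.4523, 0.1118, 0.2902]
eef_rot: [180.0, 0.0, -174.7]
contact_force: [0.5, -0.5, 0.3]
gripper_width: 0.0334
gripper_force: 0.0
```

Request:
drive_tool(rows=[{"fingers": -0.23, "x": 0, "y": 0, "z": 0, "spin": 0.185}, {"fingers": -0.23, "x": 0, "y": 0, "z": 0, "spin": 0.37}, {"fingers": -0.23, "x": 0, "y": 0, "z": 0, "spin": 0.555}, {"fingers": -0.23, "x": 0, "y": 0, "z": 0, "spin": 0.74}, {"fingers": -0.23, "x": 0, "y": 0, "z": 0, "spin": 0.861}, {"fingers": -0.23, "x": 0, "y": 0, "z": 0, "spin": 0.861}])

```text
time_s: 19.27
tcp_pos: [0.4524, 0.1118, 0.2902]
eef_rot: [180.0, 0.0, 136.4]
contact_force: [0.1, 0.1, -0.6]
gripper_width: 0.0337
gripper_force: 0.0
```

```bash
python3 -c "
from h import *
plan((.4517,.1102),136)"
```

```text
t 19.275 tcp [0.4524 0.1118 0.2902] yaw 136.38 J1,J6 [  38.2 -171.8] F [ 0.1  0.1 -0.6]
tool x,y -0.0006 -0.0016 spin(mod 2pi) 0.007
```

Request:
drive_tool(rows=[{"fingers": -0.23, "x": 0, "y": -0.002, "z": 0.05, "spin": 0}, {"fingers": -0.23, "x": 0, "y": -0.002, "z": 0.1, "spin": 0}, {"fingers": -0.23, "x": 0, "y": -0.002, "z": 0.15, "spin": 0}, {"fingers": -0.23, "x": 0, "y": -0.002, "z": 0.2, "spin": 0}, {"fingers": -0.23, "x": 0, "y": -0.002, "z": 0.235, "spin": 0}, {"fingers": -0.23, "x": -0.003, "y": -0.002, "z": 0.245, "spin": 0}, {"fingers": -0.23, "x": -0.008, "y": -0.002, "z": 0.245, "spin": 0}, {"fingers": -0.23, "x": -0.013, "y": -0.002, "z": 0.245, "spin": 0}, {"fingers": -0.23, "x": -0.017, "y": -0.002, "z": 0.245, "spin": 0}, {"fingers": -0.23, "x": -0.019, "y": -0.002, "z": 0.245, "spin": 0}])

```text
time_s: 20.52
tcp_pos: [0.4655, 0.0973, 0.0458]
eef_rot: [179.9, 0.0, 136.3]
contact_force: [0.4, -0.1, 0.5]
gripper_width: 0.0342
gripper_force: 0.0
```

Request:
drive_tool(rows=[{"fingers": -0.23, "x": -0.002, "y": 0, "z": 0, "spin": 0}, {"fingers": -0.23, "x": -0.004, "y": 0, "z": 0, "spin": 0}, {"fingers": -0.23, "x": -0.006, "y": 0, "z": 0, "spin": 0}, {"fingers": -0.23, "x": -0.008, "y": 0, "z": 0, "spin": 0}, {"fingers": -0.23, "x": -0.01, "y": 0, "z": 0, "spin": 0}, {"fingers": -0.23, "x": -0.012, "y": 0, "z": 0, "spin": 0}, {"fingers": -0.23, "x": -0.014, "y": 0, "z": 0, "spin": 0}, {"fingers": -0.23, "x": -0.014, "y": 0, "z": 0, "spin": 0}])

```text
time_s: 21.52
tcp_pos: [0.475, 0.0875, 0.045]
eef_rot: [-180.0, -0.0, 136.3]
contact_force: [0.1, 1.0, -0.5]
gripper_width: 0.0339
gripper_force: 0.0
```

```bash
python3 -c "
from h import *
plan((.4517,.1102),136); print(*track((.5155,.046)))"
```

```text
t 21.525 tcp [0.475  0.0875 0.045 ] yaw 136.31 J1,J6 [  33.8 -167.5] F [ 0.1  1.  -0.5]
tool x,y 0.0325 0.0003 spin(mod 2pi) 0.005
[0.52078978 0.03967064 0.22581775] [0.51400434 0.06091098] (np.float64(254.56666666666666), np.float64(256.5)) 270
```

The lean is tracking the prediction: 3.6° with 52 mm remaining. Continue slowly until the fork meets the foot.

Request:
drive_tool(rows=[{"fingers": -0.23, "x": -0.0015, "y": 0, "z": 0, "spin": 0}, {"fingers": -0.23, "x": -0.003, "y": 0, "z": 0, "spin": 0}, {"fingers": -0.23, "x": -0.0045, "y": 0, "z": 0, "spin": 0}, {"fingers": -0.23, "x": -0.006, "y": 0, "z": 0, "spin": 0}, {"fingers": -0.23, "x": -0.007, "y": 0, "z": 0, "spin": 0}, {"fingers": -0.23, "x": -0.007, "y": 0, "z": 0, "spin": 0}])

```text
time_s: 22.38
tcp_pos: [0.4801, 0.0828, 0.0451]
eef_rot: [-180.0, 0.0, 136.3]
contact_force: [-0.0, 0.7, 0.4]
gripper_width: 0.0335
gripper_force: 0.0
```

```bash
python3 -c "
from h import *
plan((.4517,.1102),136); print(*track((.518,.042)))"
```

```text
t 22.375 tcp [0.4801 0.0828 0.0451] yaw 136.32 J1,J6 [  33.  -166.6] F [-0.   0.7  0.4]
tool x,y 0.0395 0.0003 spin(mod 2pi) 0.006
[0.52590225 0.03379514 0.22724428] [0.51375405 0.05779723] (np.float64(255.21428571428572), np.float64(257.5)) 271
```

Request:
drive_tool(rows=[{"fingers": -0.23, "x": -0.0015, "y": 0, "z": 0, "spin": 0}, {"fingers": -0.23, "x": -0.003, "y": 0, "z": 0, "spin": 0}, {"fingers": -0.23, "x": -0.0045, "y": 0, "z": 0, "spin": 0}, {"fingers": -0.23, "x": -0.005, "y": 0, "z": 0, "spin": 0}, {"fingers": -0.23, "x": -0.005, "y": 0, "z": 0, "spin": 0}])

```text
time_s: 23.1
tcp_pos: [0.4837, 0.0793, 0.0451]
eef_rot: [180.0, 0.0, 136.3]
contact_force: [-0.4, 0.4, 0.2]
gripper_width: 0.034
gripper_force: 0.0
```

```bash
python3 -c "
from h import *
plan((.4517,.1102),136); print(*track((.52,.04)))"
```

```text
t 23.1 tcp [0.4837 0.0793 0.0451] yaw 136.32 J1,J6 [  32.4 -166. ] F [-0.4  0.4  0.2]
tool x,y 0.0445 0.0002 spin(mod 2pi) 0.006
[0.52997954 0.02975668 0.22741367] [0.51277563 0.05847256] (np.float64(254.6875), np.float64(257.5)) 271
```

Request:
drive_tool(rows=[{"fingers": -0.23, "x": -0.002, "y": 0, "z": 0, "spin": 0}, {"fingers": -0.23, "x": -0.004, "y": 0, "z": 0, "spin": 0}, {"fingers": -0.23, "x": -0.005, "y": 0, "z": 0, "spin": 0}, {"fingers": -0.23, "x": -0.005, "y": 0, "z": 0, "spin": 0}])

```text
time_s: 23.7
tcp_pos: [0.4873, 0.0759, 0.0451]
eef_rot: [180.0, -0.0, 136.3]
contact_force: [-1.8, 2.3, 2.0]
gripper_width: 0.0336
gripper_force: 1.1
```

```bash
python3 -c "
from h import *
plan((.4517,.1102),136); print(*track((.521,.038)))"
```

```text
t 23.7 tcp [0.4873 0.0759 0.0451] yaw 136.32 J1,J6 [  31.7 -165.4] F [-1.8  2.3  2. ]
tool x,y 0.0494 0.0002 spin(mod 2pi) 0.006Traceback (most recent call last):
  File "<string>", line 3, in <module>
    plan((.4517,.1102),136); print(*track((.521,.038)))
                                    ~~~~~^^^^^^^^^^^^^
  File "h.py", line 22, in track
    a=stopper(t,proj(t,P)[0]); b=stopper(s,proj(s,P)[0])
  File "h.py", line 18, in stopper
    return ce[min(i,key=lambda j:np.hypot(*(ce[j]-guess)))]
              ~~~^^^^^^^^^^^^^^^^^^^^^^^^^^^^^^^^^^^^^^^^^
ValueError: min() iterable argument is empty
```

The force is now 2.9 N, so the fork is engaged. Check why the tracker lost the stopper.

```bash
python3 - <<'E'
from h import *
for n in('top','side'):
    c=cams.capture(n); hsv=cv2.cvtColor(c['pixels'],cv2.COLOR_RGB2HSV); m=cv2.inRange(hsv,(3,80,30),(18,255,255)); k,l,s,ce=cv2.connectedComponentsWithStats(m); print(n,[(a[4],b.round().tolist()) for a,b in zip(s[1:],ce[1:]) if a[4]>15], proj(c,[.53,.028,.222]).round())
    cv2.imwrite(f'pics/x_{n}.png',c['pixels'][:,:,::-1])
E
```

```text
top [(np.int32(179), [229.0, 124.0]), (np.int32(422), [309.0, 163.0]), (np.int32(172), [221.0, 192.0]), (np.int32(27), [297.0, 217.0]), (np.int32(534), [76.0, 260.0]), (np.int32(19), [219.0, 244.0]), (np.int32(27), [225.0, 246.0]), (np.int32(1292), [436.0, 260.0]), (np.int32(58), [188.0, 254.0]), (np.int32(276), [199.0, 260.0]), (np.int32(2359), [138.0, 315.0]), (np.int32(21), [218.0, 280.0]), (np.int32(19), [207.0, 285.0]), (np.int32(22), [202.0, 287.0]), (np.int32(34), [213.0, 288.0]), (np.int32(20), [180.0, 304.0]), (np.int32(40), [166.0, 318.0]), (np.int32(28), [169.0, 353.0]), (np.int32(50), [159.0, 355.0]), (np.int32(26), [155.0, 365.0]), (np.int32(46), [167.0, 370.0]), (np.int32(27), [151.0, 371.0]), (np.int32(219), [133.0, 384.0]), (np.int32(39), [158.0, 377.0]), (np.int32(36), [124.0, 375.0]), (np.int32(23), [168.0, 381.0]), (np.int32(28), [162.0, 387.0]), (np.int32(349), [144.0, 407.0]), (np.int32(70), [126.0, 400.0]), (np.int32(29), [155.0, 400.0]), (np.int32(46), [119.0, 407.0]), (np.int32(16), [172.0, 404.0]), (np.int32(17), [167.0, 406.0]), (np.int32(18), [178.0, 415.0]
[... 220 characters left out ...]
2(49), [198.0, 40.0]), (np.int32(31), [221.0, 41.0]), (np.int32(25), [135.0, 50.0]), (np.int32(19), [180.0, 64.0]), (np.int32(16), [184.0, 68.0]), (np.int32(155), [306.0, 104.0]), (np.int32(315), [137.0, 143.0]), (np.int32(255), [264.0, 168.0]), (np.int32(112), [306.0, 202.0]), (np.int32(931), [356.0, 235.0]), (np.int32(48), [57.0, 352.0]), (np.int32(2564), [357.0, 396.0]), (np.int32(53), [51.0, 365.0]), (np.int32(23), [62.0, 359.0]), (np.int32(22), [66.0, 364.0]), (np.int32(99), [57.0, 378.0]), (np.int32(59), [70.0, 380.0]), (np.int32(63), [69.0, 392.0]), (np.int32(23), [59.0, 393.0]), (np.int32(41), [61.0, 405.0]), (np.int32(26), [50.0, 405.0]), (np.int32(16), [46.0, 417.0])] [[265. 170.]]
```

```bash
cat >> h.py <<'E'
def side(g, gf):
    """g: guess stopper xy, gf: guess foot xy -> stopper xy (z=.225), foot xy (bias removed)"""
    s=cams.capture('side'); b=stopper(s,proj(s,[*g,.225])[0],22); S=ray(s,[b],.225)[0]
    hsv=cv2.cvtColor(s['pixels'],cv2.COLOR_RGB2HSV); x,y=map(int,proj(s,[*gf,0])[0])
    m=((hsv[...,0]>40)&(hsv[...,0]<130)).astype(np.uint8); k=np.zeros_like(m); k[y-60:y+30,x-13:x+30]=1
    m=cv2.medianBlur(m*k,5); ys,xs=np.nonzero(m); lo=ys.max(); q=(xs[ys>=lo-1].mean(),lo+.5)
    G=ray(s,[q],0)[0]; d=G-s['eye'][:2]; F=G+.035*d/np.linalg.norm(d)-[.001,.008]
    t=S-F; print('stopper',S.round(4),b.round(1),'foot',F.round(4),np.round(q,1),'tilt',np.degrees(np.hypot(*t)/.222).round(1),'xr',xs.max())
E
python3 -c "
from h import *
side((.53,.028),(.515,.048))"
```

```text
stopper [0.5305 0.0311] [263.9 167.5] foot [0.5158 0.0477] [256.8 257.5] tilt 5.7 xr 271
```

The foot is sliding (about 4 mm) while the lean holds at about 6°, so the push works. Continue along the diagonal.

Request:
drive_tool(rows=[{"fingers": -0.23, "x": -0.0025, "y": -0.0003, "z": 0, "spin": 0}, {"fingers": -0.23, "x": -0.005, "y": -0.0007, "z": 0, "spin": 0}, {"fingers": -0.23, "x": -0.0075, "y": -0.001, "z": 0, "spin": 0}, {"fingers": -0.23, "x": -0.01, "y": -0.0014, "z": 0, "spin": 0}, {"fingers": -0.23, "x": -0.013, "y": -0.0018, "z": 0, "spin": 0}, {"fingers": -0.23, "x": -0.016, "y": -0.0023, "z": 0, "spin": 0}, {"fingers": -0.23, "x": -0.019, "y": -0.0027, "z": 0, "spin": 0}, {"fingers": -0.23, "x": -0.022, "y": -0.0032, "z": 0, "spin": 0}, {"fingers": -0.23, "x": -0.025, "y": -0.0036, "z": 0, "spin": 0}])

```text
time_s: 25.08
tcp_pos: [0.503, 0.0559, 0.0451]
eef_rot: [-180.0, -0.0, 136.3]
contact_force: [-2.3, 2.5, 1.8]
gripper_width: 0.0336
gripper_force: 1.5
```

```bash
python3 -c "
from h import *
plan((.5,.05)); side((.546,.011),(.530,.029))"
```

```text
t 25.075 tcp [0.503  0.0559 0.0451] yaw 136.33 J1,J6 [  28.6 -162.3] F [-2.3  2.5  1.8]
tool x,y -0.0019 -0.0063 spin(mod 2pi) None
stopper [0.5464 0.0108] [277.8 170.2] foot [0.5322 0.0265] [268.1 260.5] tilt 5.5 xr 283
```

Request:
drive_tool(rows=[{"fingers": -0.23, "x": -0.003, "y": -0.0005, "z": 0, "spin": 0}, {"fingers": -0.23, "x": -0.006, "y": -0.001, "z": 0, "spin": 0}, {"fingers": -0.23, "x": -0.01, "y": -0.0016, "z": 0, "spin": 0}, {"fingers": -0.23, "x": -0.014, "y": -0.0022, "z": 0, "spin": 0}, {"fingers": -0.23, "x": -0.018, "y": -0.0028, "z": 0, "spin": 0}, {"fingers": -0.23, "x": -0.022, "y": -0.0035, "z": 0, "spin": 0}, {"fingers": -0.23, "x": -0.026, "y": -0.0041, "z": 0, "spin": 0}, {"fingers": -0.23, "x": -0.03, "y": -0.0047, "z": 0, "spin": 0}, {"fingers": -0.23, "x": -0.034, "y": -0.0054, "z": 0, "spin": 0}, {"fingers": -0.23, "x": -0.038, "y": -0.006, "z": 0, "spin": 0}])

```text
time_s: 26.38
tcp_pos: [0.5263, 0.0252, 0.0451]
eef_rot: [-180.0, -0.0, 136.3]
contact_force: [-1.9, 3.0, 1.4]
gripper_width: 0.0334
gripper_force: 1.6
```

```bash
python3 -c "
from h import *
plan((.5,.05)); side((.57,-.02),(.555,-.004))"
```

```text
t 26.375 tcp [0.5263 0.0252 0.0451] yaw 136.33 J1,J6 [  24.1 -157.8] F [-1.9  3.   1.4]
tool x,y 0.0361 -0.0003 spin(mod 2pi) None
stopper [ 0.5697 -0.0195] [298.8 174.4] foot [ 0.5595 -0.0021] [285.4 263.5] tilt 5.2 xr 314
```

Request:
drive_tool(rows=[{"fingers": -0.23, "x": -0.003, "y": -0.0005, "z": 0, "spin": 0}, {"fingers": -0.23, "x": -0.007, "y": -0.001, "z": 0, "spin": 0}, {"fingers": -0.23, "x": -0.0115, "y": -0.0018, "z": 0, "spin": 0}, {"fingers": -0.23, "x": -0.016, "y": -0.0026, "z": 0, "spin": 0}, {"fingers": -0.23, "x": -0.0205, "y": -0.0033, "z": 0, "spin": 0}, {"fingers": -0.23, "x": -0.025, "y": -0.004, "z": 0, "spin": 0}, {"fingers": -0.23, "x": -0.0295, "y": -0.0048, "z": 0, "spin": 0}, {"fingers": -0.23, "x": -0.034, "y": -0.0055, "z": 0, "spin": 0}, {"fingers": -0.23, "x": -0.0385, "y": -0.0062, "z": 0, "spin": 0}, {"fingers": -0.23, "x": -0.043, "y": -0.007, "z": 0, "spin": 0}])

```text
time_s: 27.68
tcp_pos: [0.5527, -0.0095, 0.0451]
eef_rot: [180.0, 0.0, 136.3]
contact_force: [-2.7, 3.0, 0.9]
gripper_width: 0.0342
gripper_force: 1.6
```

```bash
python3 -c "
from h import *
plan((.5,.05)); side((.596,-.055),(.582,-.037))"
```

```text
t 27.675 tcp [ 0.5527 -0.0095  0.0451] yaw 136.33 J1,J6 [  19.3 -153. ] F [-2.7  3.   0.9]
tool x,y 0.0792 0.0067 spin(mod 2pi) None
stopper [ 0.5959 -0.054 ] [323.2 179.3] foot [ 0.5888 -0.0418] [306.7 269.5] tilt 3.7 xr 329
```

Request:
drive_tool(rows=[{"fingers": -0.23, "x": -0.004, "y": -0.0006, "z": 0, "spin": 0}, {"fingers": -0.23, "x": -0.009, "y": -0.0014, "z": 0, "spin": 0}, {"fingers": -0.23, "x": -0.014, "y": -0.0022, "z": 0, "spin": 0}, {"fingers": -0.23, "x": -0.019, "y": -0.003, "z": 0, "spin": 0}, {"fingers": -0.23, "x": -0.024, "y": -0.004, "z": 0, "spin": 0}, {"fingers": -0.23, "x": -0.029, "y": -0.0048, "z": 0, "spin": 0}, {"fingers": -0.23, "x": -0.034, "y": -0.0056, "z": 0, "spin": 0}, {"fingers": -0.23, "x": -0.039, "y": -0.0064, "z": 0, "spin": 0}, {"fingers": -0.23, "x": -0.043, "y": -0.0072, "z": 0, "spin": 0}, {"fingers": -0.23, "x": -0.0475, "y": -0.008, "z": 0, "spin": 0}])

```text
time_s: 28.98
tcp_pos: [0.5814, -0.0481, 0.0451]
eef_rot: [-180.0, -0.0, 136.3]
contact_force: [-2.5, 2.7, 2.3]
gripper_width: 0.0339
gripper_force: 1.7
```

Request:
drive_tool(rows=[{"fingers": -0.23, "x": 0.001, "y": 0, "z": 0, "spin": 0}, {"fingers": -0.23, "x": 0.003, "y": 0, "z": 0, "spin": 0}, {"fingers": -0.23, "x": 0.006, "y": 0, "z": 0, "spin": 0}, {"fingers": -0.23, "x": 0.009, "y": 0, "z": 0, "spin": 0}, {"fingers": -0.23, "x": 0.012, "y": 0, "z": 0, "spin": 0}, {"fingers": -0.23, "x": 0.016, "y": 0, "z": 0, "spin": 0}, {"fingers": -0.23, "x": 0.02, "y": 0, "z": 0, "spin": 0}, {"fingers": -0.23, "x": 0.025, "y": 0, "z": 0, "spin": 0}, {"fingers": -0.23, "x": 0.035, "y": 0, "z": 0, "spin": 0}, {"fingers": -0.23, "x": 0.05, "y": 0, "z": 0, "spin": 0}])

```text
time_s: 30.22
tcp_pos: [0.5446, -0.0129, 0.045]
eef_rot: [180.0, 0.0, 136.3]
contact_force: [-0.4, 0.5, -0.2]
gripper_width: 0.0337
gripper_force: 0.0
```

```bash
python3 - <<'E'
from h import *
plan((.52,-.086),184.7); t=cams.capture('top'); s=cams.capture('side')
A=[];B=[]
for c in(t,s):
    try: u=stopper(c,proj(c,[.611,-.076,.222])[0])
    except Exception as e: print('lost',e); continue
    g=np.r_[ray(c,[u],0)[0],0]; d=g-c['eye']; d/=np.linalg.norm(d); M=np.eye(3)-np.outer(d,d); A.append(M);B.append(M@c['eye']); print(u,ray(c,[u],.222))
if len(A)>1: print(np.linalg.lstsq(np.vstack(A),np.hstack(B),rcond=None)[0])
side((.611,-.076),(.611,-.076))
E
```

```text
t 30.225 tcp [ 0.5446 -0.0129  0.045 ] yaw 136.3 J1,J6 [  19.3 -153. ] F [-0.4  0.5 -0.2]
tool x,y -0.0327 -0.0698 spin(mod 2pi) -0.845
lost min() iterable argument is empty
[336.72244898 184.71020408] [[ 0.60804477 -0.0755144 ]]
stopper [ 0.6056 -0.0782] [336.8 184.8] foot [ 0.6158 -0.0827] [328.  276.5] tilt 2.9 xr 344
```

The pitcher stands upright at (0.608,-0.0755), on the bay's axis to within about 1 mm. Swing round behind it to face along the stand's x (4.7°).

Request:
drive_tool(rows=[{"fingers": -0.23, "x": -0.003, "y": -0.012, "z": 0, "spin": -0.17}, {"fingers": -0.23, "x": -0.006, "y": -0.024, "z": 0, "spin": -0.34}, {"fingers": -0.23, "x": -0.009, "y": -0.037, "z": 0, "spin": -0.51}, {"fingers": -0.23, "x": -0.02, "y": -0.051, "z": 0, "spin": -0.68}, {"fingers": -0.23, "x": -0.033, "y": -0.065, "z": 0, "spin": -0.845}, {"fingers": -0.23, "x": -0.033, "y": -0.065, "z": 0, "spin": -0.845}])

```text
time_s: 31.12
tcp_pos: [0.5241, -0.0839, 0.0451]
eef_rot: [-180.0, 0.0, -175.3]
contact_force: [-0.2, 0.2, 0.0]
gripper_width: 0.0334
gripper_force: 0.0
```

```bash
python3 - <<'E'
from h import *
plan((.5233,-.0825),184.7); side((.607,-.077),(.608,-.0755))
t=snap('top','t9')
try:
  u=stopper(t,proj(t,[.608,-.0755,.222])[0]); print(u,ray(t,[u],.222))
except Exception as e: print('lost')
E
```

```text
t 31.125 tcp [ 0.5241 -0.0839  0.0451] yaw -175.32 J1,J6 [ 12.1 -97.4] F [-0.2  0.2  0. ]
tool x,y 0.0007 0.0015 spin(mod 2pi) -6.283
stopper [ 0.6062 -0.0795] [337.6 185.1] foot [ 0.6619 -0.0586] [337.2 258.5] tilt 15.4 xr 344
[346.03448276 183.34482759] [[ 0.60902087 -0.07479203]]
```

Request:
drive_tool(rows=[{"fingers": -0.23, "x": -0.006, "y": 0, "z": 0, "spin": 0}, {"fingers": -0.23, "x": -0.012, "y": 0, "z": 0, "spin": 0}, {"fingers": -0.23, "x": -0.016, "y": 0, "z": 0, "spin": 0}, {"fingers": -0.23, "x": -0.019, "y": 0, "z": 0, "spin": 0}, {"fingers": -0.23, "x": -0.021, "y": 0, "z": 0, "spin": 0}, {"fingers": -0.23, "x": -0.023, "y": 0, "z": 0, "spin": 0}, {"fingers": -0.23, "x": -0.025, "y": 0, "z": 0, "spin": 0}, {"fingers": -0.23, "x": -0.027, "y": 0, "z": 0, "spin": 0}, {"fingers": -0.23, "x": -0.029, "y": 0, "z": 0, "spin": 0}, {"fingers": -0.23, "x": -0.031, "y": 0, "z": 0, "spin": 0}])

```text
time_s: 32.48
tcp_pos: [0.5551, -0.0806, 0.0451]
eef_rot: [180.0, -0.0, -175.3]
contact_force: [-1.2, 0.4, 1.0]
gripper_width: 0.0334
gripper_force: 0.0
```

Request:
drive_tool(rows=[{"fingers": -0.23, "x": -0.002, "y": 0, "z": 0, "spin": 0}, {"fingers": -0.23, "x": -0.004, "y": 0, "z": 0, "spin": 0}, {"fingers": -0.23, "x": -0.006, "y": 0, "z": 0, "spin": 0}, {"fingers": -0.23, "x": -0.008, "y": 0, "z": 0, "spin": 0}, {"fingers": -0.23, "x": -0.01, "y": 0, "z": 0, "spin": 0}, {"fingers": -0.23, "x": -0.012, "y": 0, "z": 0, "spin": 0}, {"fingers": -0.23, "x": -0.014, "y": 0, "z": 0, "spin": 0}, {"fingers": -0.23, "x": -0.016, "y": 0, "z": 0, "spin": 0}, {"fingers": -0.23, "x": -0.018, "y": 0, "z": 0, "spin": 0}, {"fingers": -0.23, "x": -0.02, "y": 0, "z": 0, "spin": 0}])

```text
time_s: 33.72
tcp_pos: [0.5736, -0.0791, 0.0449]
eef_rot: [180.0, -0.2, -175.3]
contact_force: [-6.3, 0.9, 5.4]
gripper_width: 0.0339
gripper_force: 2.4
```

```bash
python3 - <<'E'
from h import *
plan((.632,-.0744),184.7)
for n in ('side','top'):
  c=cams.capture(n)
  try:
    u=stopper(c,proj(c,[.638,-.0735,.225])[0]); print(n,u,ray(c,[u],.226))
  except Exception as e: print('lost',n)
E
```

```text
t 33.725 tcp [ 0.5736 -0.0791  0.0449] yaw -175.27 J1,J6 [ 11.5 -96.7] F [-6.3  0.9  5.4]
tool x,y -0.0586 -0.0001 spin(mod 2pi) -6.283
lost side
top [326.8   158.125] [[ 0.65914293 -0.03507866]]
```

The force is higher than before (6.3 N, with 5.4 N upward). Hold and look before going on.

```bash
python3 - <<'E'
from h import *
st=sensors.get_state(); print(st['contact_force'],st['tcp_pos'],st['qd'].round(2))
for n in ('side','top'):
  c=snap(n,'q_'+n); hsv=cv2.cvtColor(c['pixels'],cv2.COLOR_RGB2HSV); m=cv2.inRange(hsv,(3,80,30),(18,255,255)); x,y=map(int,proj(c,[.634,-.0735,.225])[0]); print(n,x,y)
  k,l,s,ce=cv2.connectedComponentsWithStats(m); print([(a.tolist(),b.round(1).tolist()) for a,b in zip(s[1:],ce[1:]) if a[4]>15 and abs(b[0]-x)<70 and abs(b[1]-y)<70])
E
```

```text
[-4.61688631  0.90812513  2.84930106] [ 0.57408653 -0.07901707  0.04493366] [-0.1  -0.08 -0.1  -0.02  0.54 -0.01]
side 347 177
[([353, 172, 4, 11, 27], [354.8, 176.6]), ([350, 222, 34, 43, 451], [367.4, 240.8])]
top 345 170
[([269, 155, 82, 15, 348], [304.8, 159.5])]
```

Part of the stopper is hidden by the wrist; its right edge at (357,177) matches the expected 7° lean, and the force has settled back to 4.6 N. Continue.

Request:
drive_tool(rows=[{"fingers": -0.23, "x": -0.002, "y": 0, "z": 0, "spin": 0}, {"fingers": -0.23, "x": -0.005, "y": 0, "z": 0, "spin": 0}, {"fingers": -0.23, "x": -0.008, "y": 0, "z": 0, "spin": 0}, {"fingers": -0.23, "x": -0.011, "y": 0, "z": 0, "spin": 0}, {"fingers": -0.23, "x": -0.014, "y": 0, "z": 0, "spin": 0}, {"fingers": -0.23, "x": -0.017, "y": 0, "z": 0, "spin": 0}, {"fingers": -0.23, "x": -0.02, "y": 0, "z": 0, "spin": 0}])

```text
time_s: 34.8
tcp_pos: [0.5951, -0.0773, 0.045]
eef_rot: [-180.0, 0.0, -175.3]
contact_force: [-3.4, 0.4, 0.5]
gripper_width: 0.0338
gripper_force: 1.2
```

```bash
cat >> h.py <<'E'
def sliver():
  st=sensors.get_state(); print(st['time_s'],st['contact_force'].round(1),st['tcp_pos'].round(4))
  p=st['tcp_pos'][:2]+.0655*np.array([.9966,.082])
  c=cams.capture('side'); hsv=cv2.cvtColor(c['pixels'],cv2.COLOR_RGB2HSV); m=cv2.inRange(hsv,(3,80,30),(18,255,255)); q=proj(c,[*p,.225])[0]; print('expect',q.round())
  k,l,s,ce=cv2.connectedComponentsWithStats(m); print([(a.tolist(),b.round(1).tolist()) for a,b in zip(s[1:],ce[1:]) if a[4]>8 and np.abs(b-q).max()<35])
E
python3 -c "
from h import *
sliver()"
```

```text
34.8 [-3.4  0.4  0.5] [ 0.5951 -0.0773  0.045 ]
expect [359. 171.]
[([362, 168, 4, 9, 22], [363.7, 171.6])]
```

Request:
drive_tool(rows=[{"fingers": -0.23, "x": -0.003, "y": 0, "z": 0, "spin": 0}, {"fingers": -0.23, "x": -0.006, "y": 0, "z": 0, "spin": 0}, {"fingers": -0.23, "x": -0.009, "y": 0, "z": 0, "spin": 0}, {"fingers": -0.23, "x": -0.012, "y": 0, "z": 0, "spin": 0}, {"fingers": -0.23, "x": -0.015, "y": 0, "z": 0, "spin": 0}, {"fingers": -0.23, "x": -0.018, "y": 0, "z": 0, "spin": 0}, {"fingers": -0.23, "x": -0.021, "y": 0, "z": 0, "spin": 0}, {"fingers": -0.23, "x": -0.024, "y": 0, "z": 0, "spin": 0}, {"fingers": -0.23, "x": -0.026, "y": 0, "z": 0, "spin": 0}])

```text
time_s: 35.98
tcp_pos: [0.621, -0.0751, 0.0451]
eef_rot: [-180.0, 0.0, -175.3]
contact_force: [-3.1, -0.4, 1.1]
gripper_width: 0.0339
gripper_force: 1.3
```

```bash
python3 -c "
from h import *
sliver()"
```

```text
35.975 [-3.1 -0.4  1.1] [ 0.621  -0.0751  0.0451]
expect [369. 165.]
[([373, 164, 3, 6, 11], [374.2, 166.2])]
```

Request:
drive_tool(rows=[{"fingers": -0.23, "x": -0.001, "y": 0, "z": 0, "spin": 0}, {"fingers": -0.23, "x": -0.002, "y": 0, "z": 0, "spin": 0}, {"fingers": -0.23, "x": -0.003, "y": 0, "z": 0, "spin": 0}])

```text
time_s: 36.4
tcp_pos: [0.6238, -0.0749, 0.0451]
eef_rot: [180.0, 0.0, -175.3]
contact_force: [-3.0, -0.4, 1.1]
gripper_width: 0.0338
gripper_force: 1.2
```

Request:
drive_tool(rows=[{"fingers": -0.23, "x": -0.001, "y": 0, "z": 0, "spin": 0}, {"fingers": -0.23, "x": -0.002, "y": 0, "z": 0, "spin": 0}])

```text
time_s: 36.65
tcp_pos: [0.6258, -0.0747, 0.045]
eef_rot: [180.0, -0.0, -175.3]
contact_force: [-3.4, -1.4, -0.0]
gripper_width: 0.034
gripper_force: 1.2
```

```bash
python3 -c "
from h import *
sliver()"
```

```text
36.65 [-3.4 -1.4 -0. ] [ 0.6258 -0.0747  0.045 ]
expect [370. 164.]
[]
```

Request:
drive_tool(rows=[{"fingers": -0.23, "x": -0.001, "y": 0, "z": 0, "spin": 0}, {"fingers": -0.23, "x": -0.0015, "y": 0, "z": 0, "spin": 0}])

```text
time_s: 36.95
tcp_pos: [0.6273, -0.0746, 0.0451]
eef_rot: [180.0, 0.0, -175.3]
contact_force: [-3.7, -0.6, 0.0]
gripper_width: 0.0338
gripper_force: 1.2
```

Request:
drive_tool(rows=[{"fingers": -0.23, "x": -0.001, "y": 0, "z": 0, "spin": 0}, {"fingers": -0.23, "x": -0.001, "y": 0, "z": 0, "spin": 0}])

```text
time_s: 37.2
tcp_pos: [0.6284, -0.0745, 0.045]
eef_rot: [-180.0, 0.0, -175.3]
contact_force: [-2.3, -0.2, 0.3]
gripper_width: 0.0338
gripper_force: 1.0
```

Request:
drive_tool(rows=[{"fingers": -0.23, "x": -0.001, "y": 0, "z": 0, "spin": 0}, {"fingers": -0.23, "x": -0.001, "y": 0, "z": 0, "spin": 0}])

```text
time_s: 37.45
tcp_pos: [0.6294, -0.0744, 0.0451]
eef_rot: [-180.0, 0.0, -175.3]
contact_force: [-2.5, 0.1, 0.4]
gripper_width: 0.0336
gripper_force: 1.1
```

Request:
drive_tool(rows=[{"fingers": -0.23, "x": -0.001, "y": 0, "z": 0, "spin": 0}, {"fingers": -0.23, "x": -0.001, "y": 0, "z": 0, "spin": 0}])

```text
time_s: 37.7
tcp_pos: [0.6304, -0.0743, 0.0451]
eef_rot: [-180.0, 0.0, -175.3]
contact_force: [-3.3, 0.0, 0.6]
gripper_width: 0.0339
gripper_force: 1.1
```

Request:
drive_tool(rows=[{"fingers": -0.23, "x": -0.001, "y": 0, "z": 0, "spin": 0}, {"fingers": -0.23, "x": -0.001, "y": 0, "z": 0, "spin": 0}])

```text
time_s: 37.95
tcp_pos: [0.6312, -0.0743, 0.0451]
eef_rot: [180.0, -0.0, -175.3]
contact_force: [-3.7, -0.1, 1.1]
gripper_width: 0.0337
gripper_force: 1.3
```

Request:
drive_tool(rows=[{"fingers": -0.23, "x": -0.001, "y": 0, "z": 0, "spin": 0}, {"fingers": -0.23, "x": -0.001, "y": 0, "z": 0, "spin": 0}])

```text
time_s: 38.2
tcp_pos: [0.6315, -0.0743, 0.045]
eef_rot: [-180.0, -0.1, -175.3]
contact_force: [-5.9, -0.1, 3.0]
gripper_width: 0.034
gripper_force: 2.3
```

The force rises and the TCP stalls, so the pitcher is at the back wall. Back off slowly and let it settle.

Request:
drive_tool(rows=[{"fingers": -0.23, "x": 0.001, "y": 0, "z": 0, "spin": 0}, {"fingers": -0.23, "x": 0.003, "y": 0, "z": 0, "spin": 0}, {"fingers": -0.23, "x": 0.006, "y": 0, "z": 0, "spin": 0}, {"fingers": -0.23, "x": 0.009, "y": 0, "z": 0, "spin": 0}, {"fingers": -0.23, "x": 0.012, "y": 0, "z": 0, "spin": 0}, {"fingers": -0.23, "x": 0.015, "y": 0, "z": 0, "spin": 0}, {"fingers": -0.23, "x": 0.019, "y": 0, "z": 0, "spin": 0}, {"fingers": -0.23, "x": 0.023, "y": 0, "z": 0, "spin": 0}, {"fingers": -0.23, "x": 0.03, "y": 0, "z": 0, "spin": 0}, {"fingers": -0.23, "x": 0.042, "y": 0, "z": 0, "spin": 0}])

```text
time_s: 39.45
tcp_pos: [0.59, -0.0777, 0.0451]
eef_rot: [-180.0, 0.0, -175.3]
contact_force: [-0.4, 0.2, 0.3]
gripper_width: 0.0341
gripper_force: 0.0
```

```bash
python3 - <<'E'
from h import *
plan((.6,-.076),184.7); u=np.array([.9966,.082]); bay=np.array([.6705,-.0712])
for n in('top','side'):
    c=snap(n,'f_'+n); q=proj(c,[*(bay-.004*u),.222])[0]
    hsv=cv2.cvtColor(c['pixels'],cv2.COLOR_RGB2HSV); m=cv2.inRange(hsv,(3,80,30),(18,255,255)); k,l,s,ce=cv2.connectedComponentsWithStats(m)
    print(n,q.round(1),[(a.tolist(),b.round(1).tolist()) for a,b in zip(s[1:],ce[1:]) if a[4]>10 and np.abs(b-q).max()<25])
    # predicted stopper centre for x_local 0,-4,-8
    print(proj(c,[[*(bay+x*u),.222] for x in(0,-.004,-.008)]).round(1).tolist())
E
```

```text
t 39.45 tcp [ 0.59   -0.0777  0.0451] yaw -175.25 J1,J6 [ 11.3 -96.6] F [-0.4  0.2  0.3]
tool x,y -0.0101 0.0008 spin(mod 2pi) -6.282
top [344.5 155.5] []
[[344.3, 153.6], [344.5, 155.5], [344.6, 157.4]]
side [360.8 170.8] [([359, 162, 12, 20, 150], [364.1, 171.4])]
[[362.3, 169.9], [360.8, 170.8], [359.2, 171.8]]
```

Request:
drive_tool(rows=[{"fingers": -0.23, "x": 0.03, "y": 0, "z": 0, "spin": 0}, {"fingers": -0.23, "x": 0.07, "y": 0, "z": 0, "spin": 0}, {"fingers": -0.23, "x": 0.08, "y": 0, "z": 0, "spin": 0}])

```text
time_s: 39.92
tcp_pos: [0.5083, -0.0846, 0.0452]
eef_rot: [180.0, -0.1, -175.3]
contact_force: [1.5, 0.8, 0.8]
gripper_width: 0.0337
gripper_force: 0.0
```

```bash
python3 - <<'E'
from h import *
plan((.6,-.076),184.7); u=np.array([.9966,.082]); bay=np.array([.6705,-.0712]); v=np.array([-.082,.9966])
for n in('top','side'):
    c=snap(n,'g_'+n); q=proj(c,[*(bay-.004*u),.222])[0]
    hsv=cv2.cvtColor(c['pixels'],cv2.COLOR_RGB2HSV); m=cv2.inRange(hsv,(3,80,30),(18,255,255))
    x,y=q.astype(int)
    print(n,q.round(1)); print('\n'.join(''.join('#' if a else '.' for a in r) for r in m[y-16:y+16,x-18:x+18]), y-16,x-18)
    o=cv2.morphologyEx(m,cv2.MORPH_OPEN,cv2.getStructuringElement(2,(9,9))); k,l,s,ce=cv2.connectedComponentsWithStats(o)
    for a,b in zip(s[1:],ce[1:]):
        if np.abs(b-q).max()<20: p=ray(c,[b],.222)[0]; print(a.tolist(),b.round(1),'local',((p-bay)@u).round(4),((p-bay)@v).round(4))
E
```

```text
t 39.925 tcp [ 0.5083 -0.0846  0.0452] yaw -175.27 J1,J6 [ 12.4 -97.6] F [1.5 0.8 0.8]
tool x,y -0.0921 0.001 spin(mod 2pi) -6.283
top [344.5 155.5]
....................................
....................................
....................................
....................................
....................................
....................................
....................................
....................................
....................................
................######..............
..............##########............
..............###########...........
............##############..........
............##############..........
............##############..........
...........################.........
...........################.........
.#######....###############.........
###.###.....##############..........
#.######....#############...........
..##.........############...........
.............###########............
..............########....#.........
................###.......#.........
..........................#.........
.........................#
[... 867 characters left out ...]
...
............#################.......
............#################.......
............#################.......
............################........
.............###############........
.............##############.........
.............#############..........
.............############...........
.............############...........
.............###########............
..............##########............
................########............
..................#.................
....................................
....................................
....................................
.................................... 154 342
[354, 162, 17, 19, 245] [361.5 170.7] local -0.0029 -0.0006
```

Both views agree that the pitcher is upright at stand x ≈ -3 mm, y ≈ 0 mm, and the arm is clear. Hand in.

```bash
python3 -c "
from h import *
print(r.close_job())"
```

```text
the job is handed in; nothing more can be done
None
```

I pushed the pitcher into the free right-hand bay and handed the job in at about 40 s. It stands upright about 3 mm (±2 mm) short of fully home against the back wall and is centred; it leaned about 7° against the wrist while sliding, and I did not re-measure the caddy, cups or teapot at the end.

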